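Load the drying rack and start the fan

TASK

Set the washed things to dry: put every tumbler upside down over its own peg of the drip tray with its rim resting on the tray, and stand both mixer beaters shank down in the stand's sockets, fully home. When everything is loaded, push the fan's lever fully over to on (it must be off until then), and leave the mixer and the ramekin where they are.

Things in the scene. Friction and masses are not known exactly. Their poses are not given: they have to be found in the camera images.
- cup0: Blue eight-sided hollow plastic tumbler, 60 mm across its flats, 100 mm long, wall 4 mm, floor 6 mm, open at one end, about 110 g; starts lying on one flat on the counter. Origin: middle of its axis (30 mm above the counter as it lies). Its x axis runs along the tumbler from the closed end (x = -50 mm) to the open mouth (x = +50 mm). None if absent in this start.
- cup0_mouth (a point): centre of the mouth (open rim) of cup0
- cup1: Yellow eight-sided hollow plastic tumbler, 60 mm across its flats, 100 mm long, wall 4 mm, floor 6 mm, open at one end, about 110 g; starts lying on one flat on the counter. Origin: middle of its axis (30 mm above the counter as it lies). Its x axis runs along the tumbler from the closed end (x = -50 mm) to the open mouth (x = +50 mm). None if absent in this start.
- cup1_mouth (a point): centre of the mouth (open rim) of cup1
- cup2: Orange eight-sided hollow plastic tumbler, 60 mm across its flats, 100 mm long, wall 4 mm, floor 6 mm, open at one end, about 110 g; starts lying on one flat on the counter. Origin: middle of its axis (30 mm above the counter as it lies). Its x axis runs along the tumbler from the closed end (x = -50 mm) to the open mouth (x = +50 mm). None if absent in this start.
- cup2_mouth (a point): centre of the mouth (open rim) of cup2
- beater0: A stainless mixer beater, about 90 g: a square cage of flat bands, 44 x 44 mm and 70 mm long (rigid, gaps act as closed; grip across its flats), with a round shank, 8 mm thick and 55 mm long, out of one end; starts lying on a side of the cage, shank level, 22 mm up. Origin: centre of the cage. x axis points along the shank: cage from x = -35 to +35 mm, shank end at x = +90 mm.
- beater1: A stainless mixer beater, about 90 g: a square cage of flat bands, 44 x 44 mm and 70 mm long (rigid, gaps act as closed; grip across its flats), with a round shank, 8 mm thick and 55 mm long, out of one end; starts lying on a side of the cage, shank level, 22 mm up. Origin: centre of the cage. x axis points along the shank: cage from x = -35 to +35 mm, shank end at x = +90 mm.
- rack: Fixed grey drip tray, 110 (its x) x 350 (its y) x 16 mm high, with three upright tapered wooden drying pegs in a row along its y axis, 115 mm apart. Each peg is 85 mm high above the tray, 40 mm across at its foot, 16 mm near its top. A tumbler goes over a peg mouth down and its rim rests on the tray. Origin: centre of the underside; it is turned a little about the vertical.
- peg0 (a point): foot of drying peg 0: on the peg's axis at the level of the tray's top, 16 mm above the counter
- peg1 (a point): foot of drying peg 1: on the peg's axis at the level of the tray's top, 16 mm above the counter
- peg2 (a point): foot of drying peg 2: on the peg's axis at the level of the tray's top, 16 mm above the counter
- stand: Fixed wooden beater stand, a block 80 (its x) x 160 (its y) x 65 mm high with two vertical round sockets in its top, 90 mm apart along its y, each 11.5 mm wide (chamfered mouth) and 60 mm deep; a beater's shank goes in fully, until the cage sits on the block. Origin: centre of the underside. It stands at the left or the right end of the rack.
- stand_hole0 (a point): centre of the mouth of socket 0, at the top of the stand (65 mm above the counter)
- stand_hole1 (a point): centre of the mouth of socket 1, at the top of the stand (65 mm above the counter)
- fan: Fixed white drying fan, 110 x 120 x 40 mm high, at the other end of the rack; on its top a grey block (70 x 50 x 25 mm) with the toggle lever. Its x axis is the direction in which the lever is pushed to switch on. Origin: centre of the underside.
- fan_lever (a joint): Fan lever angle: 0 = off, leaning 0.5 rad to the fan's -x (towards the robot); 1.0 = fully on, leaning 0.5 rad to the fan's +x. It stays where it is left (friction about 1 N at its tip). Pivot 62 mm above the counter over the fan's centre, lever 65 mm long, axis along the fan's y; rod 10 mm thick.
- fan_lever_tip (a point): centre of the red ball (26 mm) at the lever's end
- mixer: Bystander: mint hand mixer, 85 x 200 x 135 mm high, at the right side of the work. Origin: centre of the underside.
- ramekin: Bystander: white ceramic ramekin, 90 mm wide, 50 mm high, at the left side of the work. Origin: centre of the underside.
Things that resemble listed ones, but are neither listed nor needed, are in the scene too. Of the things that look like the cup1, the larger one is meant.

How it is judged:
On the way, in this order (a step that is already met when the one before it is completed fails the run):
1. every tumbler is upside down on a peg and both beaters are home in the sockets (angle between each of cup0, cup1, cup2, beater0, beater1's own x axis and vertical above 3.04 rad and z of each of cup0_mouth, cup1_mouth, cup2_mouth in the frame of rack below 0.021 m and (horizontal distance between cup0_mouth and peg0 below 0.014 m or horizontal distance between cup0_mouth and peg1 below 0.014 m or horizontal distance between cup0_mouth and peg2 below 0.014 m) and (horizontal distance between cup1_mouth and peg0 below 0.014 m or horizontal distance between cup1_mouth and peg1 below 0.014 m or horizontal distance between cup1_mouth and peg2 below 0.014 m) and (horizontal distance between cup2_mouth and peg0 below 0.014 m or horizontal distance between cup2_mouth and peg1 below 0.014 m or horizontal distance between cup2_mouth and peg2 below 0.014 m) and z of each of beater0, beater1 in the frame of stand below 0.106 m and (horizontal distance between beater0 and stand_hole0 below 0.006 m or horizontal distance between beater0 and stand_hole1 below 0.006 m) and (horizontal distance between beater1 and stand_hole0 below 0.006 m or horizontal distance between beater1 and stand_hole1 below 0.006 m) and value of joint fan_lever below 0.5 rad), for 0.2 s.
2. then the fan lever is pushed to on (value of joint fan_lever above 0.85 rad), for 0.2 s.
At the end, for the whole second after the job is handed in: Each tumbler mouth down (0.1 rad), within 14 mm of a peg's axis, rim within 5 mm of the tray; both beaters shank down (0.1 rad), cage centre within 6 mm of a socket's axis, cage within 6 mm of the stand's top; lever beyond 0.85 rad; all at rest (angle between each of cup0, cup1, cup2, beater0, beater1's own x axis and vertical above 3.04 rad and z of each of cup0_mouth, cup1_mouth, cup2_mouth in the frame of rack below 0.021 m and (horizontal distance between cup0_mouth and peg0 below 0.014 m or horizontal distance between cup0_mouth and peg1 below 0.014 m or horizontal distance between cup0_mouth and peg2 below 0.014 m) and (horizontal distance between cup1_mouth and peg0 below 0.014 m or horizontal distance between cup1_mouth and peg1 below 0.014 m or horizontal distance between cup1_mouth and peg2 below 0.014 m) and (horizontal distance between cup2_mouth and peg0 below 0.014 m or horizontal distance between cup2_mouth and peg1 below 0.014 m or horizontal distance between cup2_mouth and peg2 below 0.014 m) and z of each of beater0, beater1 in the frame of stand below 0.106 m and (horizontal distance between beater0 and stand_hole0 below 0.006 m or horizontal distance between beater0 and stand_hole1 below 0.006 m) and (horizontal distance between beater1 and stand_hole0 below 0.006 m or horizontal distance between beater1 and stand_hole1 below 0.006 m) and value of joint fan_lever above 0.85 rad and linear speed of each of cup0, cup1, cup2, beater0, beater1 below 0.03 m/s); the robot touches nothing.
It fails at once if the mixer is pushed more than 30 mm (distance of mixer from where it was at the start of the episode above 0.03 m).
It fails at once if the ramekin is pushed more than 30 mm (distance of ramekin from where it was at the start of the episode above 0.03 m).
Of cup0, cup1, cup2 only 2 to 3 are there at a start; the rules pass over those that are not, and their reading is None.
At some moment in a run one of cup0, cup1, cup2, beater0, beater1 may be knocked a few centimetres aside while the robot is not near it.
It also fails if it takes over 210 s, if anything falls off the work surface, if the arm or the gripper's body presses on something with over 40 N, if the wrist force passes 120 N, or if a joint passes its speed limit or range.

ROBOT

A 7-joint arm with a two-finger parallel gripper is mounted at the origin on the work surface. World frame = base frame: x ahead of the robot, y to its left, z up, the work surface at z = 0. Lengths are in m, angles in rad, forces in N, time in s.
With the tool pointing down it reaches from about 0.4 to 0.85 m from the base axis. Payload 10.4 kg.
Tool frame: the origin (TCP) lies at the very end of the fingers, on their centre line; the grasp point (between the pads) lies 19 mm behind it; z points along the fingers, y is the line along which they close (so a half turn about z gives the same grasp; the last joint's range is limited). The gripper opens to 87 mm and grips with 3 to 60 N. Pads are 19 mm wide; open, the fingers measure 117 mm over their backs; the gripper's body (75 mm by 190 mm) begins 51 mm behind the grasp point.
Start: joints at [1.26, 0.332, -0.065, 1.46, 0.022, 1.35, -0.088], TCP at [0.177, -0.599, 0.223] pointing down, gripper open.
Joint ranges: [-2.6, 2.6], [-0.5, 2.12], [-1.47, 1.34], [0.16, 2.42], [-1.27, 4.41], [0.06, 2.06], [-2.6, 2.6]. Speed limits (rad/s): [2.22, 2.22, 2.79, 2.79, 3.14, 3.14, 3.14].

INTERFACE

Orientations are given as a unit quaternion [x, y, z, w].
In Python, from bench import read_state, cams, workorder gives the robot as it stands.
- The arm moves only by the shell command python3 -m crank 'ROWS' [FORCE]. ROWS is text: rows parted by semicolons, each of 5 numbers parted by spaces: the shift along the tool's x, y, z scaled (see below), then the turn about the tool's z scaled (see below), then the opening, from -1 (shut) to 1 (fully open). In form: dx dy dz yaw jaw; .... A call has 1 to 10 rows; each row shifts and turns the commanded pose from where the row before left it, along the tool's axes as they then stand; what a row does not reach is not made up. The controller multiplies each number of a shift by 200 mm and each number of a turn by 90 degrees. A row lasts 1/10 s, in which the tool goes at most 50 mm and 8.59 degrees, less where a joint would pass 70% of its speed; a pose out of reach is approached as far as the arm can. A call with a number of a shift or a turn outside -1 to 1 is refused whole. A call with a gripper value outside its range is refused whole. The fingers move at their own pace and stop on an object; FORCE is the grip in N (left out, the last holds). Time passes only in rows, so rows that do not move let the fingers close. It gives the time, the measured TCP pose, the force, the opening and the grip force at its end, in the units of the state.
- read_state(): the state, without advancing time (a new reading comes with each control period).
- cams.camera(name): name is "side" or "top" or "wrist"; returns a dict with "img" (400x640x3 uint8, blue, green, red), "K" (3x3 intrinsics, pixels), "xyz" and "attitude" of the camera in the world; the wrist camera has in their place "mount" (4x4, takes a point from camera to tool coordinates, whose origin is the TCP and whose axes are the flange's). Camera axes: x right, y down, z forward; pixel columns grow to the right and rows downward; lengths in m; the calibration is good to about 2 mm. A picture is of the moment at which its call begins: read the wrist's pose just before it. There is no depth.
- workorder.close_job(): hands the job in; it is judged then, once.
The state is a dict: "time": time; "joint_positions": joint angles; "joint_vel": joint speeds; "joint_torque": joint torques, N m; "ee_pos": TCP position; "eef_rot": TCP orientation; "ft_force": force on the tool from outside, world axes, zero at the start; "torque": the same for the moment, N m; "width": finger opening in m; "grip_force": force on a finger pad.
Only numpy, scipy, OpenCV 4.12 (cv2) and the standard library are available. Lean on these libraries where they do the work, as an engineer would, in place of code of your own. Each camera call takes 0.05 s, during which the arm holds its last target. There are 200 camera calls.

## Working session

There is one attempt and no reset: what is moved stays moved. The work goes in short steps, Python scripts to look and compute and a shell command to move; the robot and the scene stay as the last step left them, time stands still between calls to the robot, and variables do not carry over. Pictures are saved under pics/ and viewed, at most 14 in all, crops included, and the job is handed in when it is done.

```bash
mkdir -p pics; ls
python3 - <<'E'
from bench import read_state, cams
import cv2,pickle
s=read_state(); print(s)
for n in ["side","top","wrist"]:
    c=cams.camera(n); print(n,{k:(v.tolist() if hasattr(v,'tolist') else v) for k,v in c.items() if k!="img"})
    cv2.imwrite(f"pics/{n}0.png",c["img"]); pickle.dump(c,open(f"pics/{n}0.pkl","wb"))
E
```

```text
pics
{'time': 0.0, 'joint_positions': array([ 1.26040159,  0.33285799, -0.06467759,  1.46095092,  0.02153638,
        1.34988956, -0.08852466]), 'joint_vel': array([-0.00028614, -0.00139877,  0.00025487,  0.00040049,  0.00042605,
        0.00113131,  0.00129858]), 'joint_torque': array([-1.99598844e-04, -6.23263407e+01,  2.44097837e-02, -3.89893770e+01,
       -6.13349047e-02,  3.97531979e-02,  1.39994549e-04]), 'ee_pos': array([ 0.17729039, -0.59892033,  0.22175795]), 'eef_rot': array([ 9.89667149e-01,  1.43382125e-01, -1.07013019e-04, -6.98924060e-04]), 'ft_force': array([ 0.28439818,  0.13436828, -0.43504997]), 'torque': array([ 0.00122742,  0.0625518 , -0.01087873]), 'grip_force': 0.0, 'width': 0.08684711123997127}
side {'K': [[374.39179452973906, 0.0, 314.9414910480156], [0.0, 374.39179452973906, 202.88177417472298], [0.0, 0.0, 1.0]], 'xyz': [-0.024864340548708643, 0.6022734482067084, 0.719817690383542], 'attitude': [-0.29351071735021933, 0.8495582487880339, -0.4107070845832437, 0.1530422536095863]}
top {'K': [[397.8560284884686, 0.0, 322.81638407930546], [0.0, 397.8560284884686, 200.74203562963973], [0.0, 0.0, 1.0]], 'xyz': [0.36629687872134137, 0.015071856770761756, 1.3705713189677673], 'attitude': [0.7088473693945351, -0.7039627061311993, 0.038258879634729265, -0.022542701878473646]}
wrist {'K': [[312.84880431738304, 0.0, 317.78122056647345], [0.0, 312.84880431738304, 190.81078664493896], [0.0, 0.0, 1.0]], 'mount': [[0.00027902488277951437, -0.9649475200242688, -0.262442766606599, 0.07166714160580132], [0.9999998911637988, 0.00017111128423118895, 0.00043404298970511234, 0.0014263010446180502], [-0.0003739217876686654, -0.2624428591521198, 0.9649474627473533, -0.16132200305882513], [0.0, 0.0, 0.0, 1.0]]}
```

View pics/top0.png

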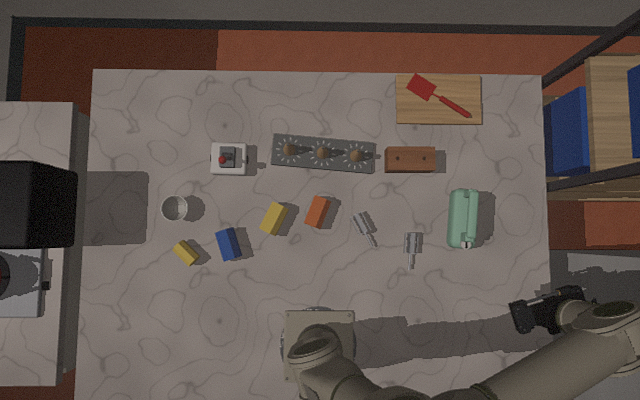

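View pics/side0.png

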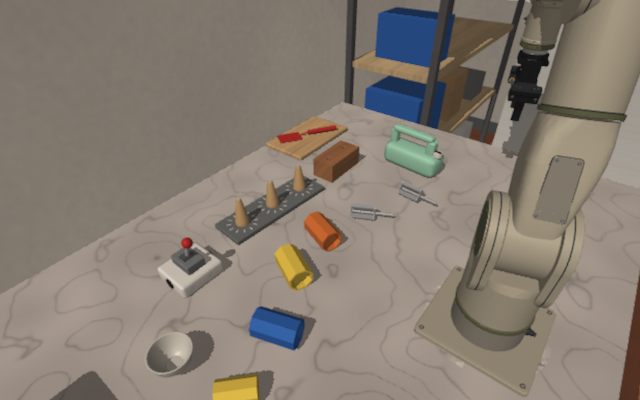

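```bash
cat > h.py <<'E'
import numpy as np,cv2,pickle
from scipy.spatial.transform import Rotation as R
from bench import read_state, cams
def grab(n,save=None):
    s=read_state(); c=cams.camera(n)
    if n=="wrist":
        T=np.eye(4);T[:3,:3]=R.from_quat(s["eef_rot"]).as_matrix();T[:3,3]=s["ee_pos"]; M=T@np.array(c["mount"])
        c["P"]=M[:3,3];c["R"]=M[:3,:3]
    else: c["P"]=np.array(c["xyz"]);c["R"]=R.from_quat(c["attitude"]).as_matrix()
    c["K"]=np.array(c["K"])
    if save: cv2.imwrite(f"pics/{save}.png",c["img"]); pickle.dump(c,open(f"pics/{save}.pkl","wb"))
    return c
def load(n):
    c=pickle.load(open(f"pics/{n}.pkl","rb"));c["K"]=np.array(c["K"])
    if "P" not in c: c["P"]=np.array(c["xyz"]);c["R"]=R.from_quat(c["attitude"]).as_matrix()
    return c
def ray(c,u,v): return c["P"],c["R"]@np.linalg.solve(c["K"],[u,v,1.])
def onz(c,u,v,z):
    p,d=ray(c,u,v); return p+d*(z-p[2])/d[2]
def proj(c,X):
    q=c["K"]@(c["R"].T@(np.asarray(X,float)-c["P"])); return q[:2]/q[2]
def tri(*obs):
    A=np.zeros((3,3));b=np.zeros(3)
    for c,u,v in obs:
        p,d=ray(c,u,v);d=d/np.linalg.norm(d);Q=np.eye(3)-np.outer(d,d);A+=Q;b+=Q@p
    X=np.linalg.solve(A,b); return X,[np.linalg.norm(proj(c,X)-[u,v]) for c,u,v in obs]
def move(target,yaw=None):
    """world displacement -> tool units; yaw: desired world angle (deg) of tool y (mod 180)"""
    s=read_state();Rm=R.from_quat(s["eef_rot"]).as_matrix()
    d=(Rm.T@(np.array(target)-s["ee_pos"]))/.2
    ty=np.degrees(np.arctan2(Rm[1,1],Rm[0,1]))
    out=["d %.3f %.3f %.3f"%tuple(d),"toolY %.1f"%ty]
    if yaw is not None:
        a=(ty-yaw+90)%180-90; out.append("yaw units %.4f (%.1f deg, rows %d)"%(a/90,a,np.ceil(abs(a)/8.59)))
    print(*out)
E
python3 - <<'E'
from h import *
a=load("top0")["img"][180:280,165:435];b=load("side0")["img"][170:400,200:450]
a=cv2.resize(a,None,fx=2.9,fy=2.9,interpolation=cv2.INTER_CUBIC);b=cv2.resize(b[:,:],None,fx=1.3,fy=1.3,interpolation=cv2.INTER_CUBIC)
o=np.zeros((600,800,3),np.uint8);o[:290,:783]=a;o[292:592,:325]=b[:300]
c=cv2.resize(load("top0")["img"][120:185,200:450],None,fx=1.85,fy=1.85,interpolation=cv2.INTER_CUBIC);o[292:292+c.shape[0],330:330+c.shape[1]]=c
e=cv2.resize(load("side0")["img"][150:260,150:350],None,fx=1.5,fy=1.5,interpolation=cv2.INTER_CUBIC);o[425:425+e.shape[0],330:330+e.shape[1]]=e
cv2.imwrite("pics/crop1.png",o)
t=load("top0")
for n,(u,v,z) in dict(cup0=(228,244,.03),cup1=(275,218,.03),small=(186,252,.02),cup2=(317,211,.03),b0=(361,222,.022),b0end=(376,245,.022),b1=(413,240,.022),b1end=(411,268,.022),peg0=(288,149,.1),peg2=(354,155,.1),h0=(397,158,.065),h1=(423,158,.065)).items(): print(n,onz(t,u,v,z).round(3))
E
```

```text
Traceback (most recent call last):
ValueError: could not broadcast input array from shape (299,325,3) into shape (300,325,3)
```

Run:
```python
from h import *
a=load("top0")["img"][180:280,165:435];b=load("side0")["img"][170:400,200:450]
a=cv2.resize(a,None,fx=2.9,fy=2.9,interpolation=cv2.INTER_CUBIC);b=cv2.resize(b,(325,299),interpolation=cv2.INTER_CUBIC)
o=np.zeros((600,800,3),np.uint8);o[:290,:783]=a;o[292:591,:325]=b
c=cv2.resize(load("top0")["img"][120:185,200:450],None,fx=1.85,fy=1.85,interpolation=cv2.INTER_CUBIC);o[292:292+c.shape[0],330:330+c.shape[1]]=c
e=cv2.resize(load("side0")["img"][150:260,150:350],None,fx=1.5,fy=1.5,interpolation=cv2.INTER_CUBIC);o[425:425+e.shape[0],330:330+e.shape[1]]=e
cv2.imwrite("pics/crop1.png",o)
t=load("top0")
for n,(u,v,z) in dict(cup0=(228,244,.03),cup1=(275,218,.03),small=(186,252,.02),cup2=(317,211,.03),b0=(361,222,.022),b0end=(376,245,.022),b1=(413,240,.022),b1end=(411,268,.022),peg0=(288,149,.1),peg2=(354,155,.1),h0=(397,158,.065),h1=(423,158,.065)).items(): print(n,onz(t,u,v,z).round(3))
```

```text
cup0 [0.335 0.301 0.03 ]
cup1 [0.423 0.146 0.03 ]
small [0.307 0.442 0.02 ]
cup2 [0.447 0.005 0.03 ]
b0 [ 0.411 -0.145  0.022]
b0end [ 0.334 -0.195  0.022]
b1 [ 0.351 -0.321  0.022]
b1end [ 0.257 -0.313  0.022]
peg0 [0.643 0.101 0.1  ]
peg2 [ 0.626 -0.113  0.1  ]
h0 [ 0.624 -0.261  0.065]
h1 [ 0.625 -0.348  0.065]
```

View pics/crop1.png

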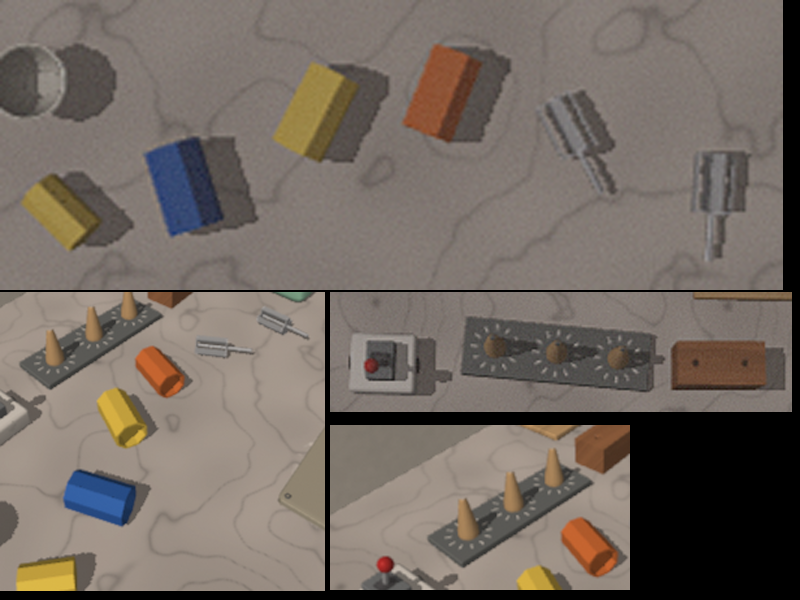

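Run:
```python
from h import *
move([.42,-.22,.32],-90);move([.177,-.599,.32]);move([.42,.12,.32])
```

```text
d 1.701 -1.473 -0.489 toolY -73.5 yaw units 0.1832 (16.5 deg, rows 2)
d -0.001 -0.001 -0.490 toolY -73.5
d 2.184 -3.104 -0.487 toolY -73.5
```

```bash
python3 -m crank '0 0 -.245 0 1;0 0 -.245 0 1' && python3 -m crank '.17 -.147 0 0 1;.17 -.147 0 0 1;.17 -.147 0 0 1;.17 -.147 0 0 1;.17 -.147 0 0 1;.17 -.147 0 0 1;.17 -.147 0 0 1;.17 -.147 0 0 1;.17 -.147 0 0 1;.17 -.147 0 0 1' && python3 -m crank '0 0 0 .0916 1;0 0 0 .0916 1;0 0 0 0 1;0 0 0 0 1;0 0 0 0 1'
python3 - <<'E'
from h import *
print(read_state()["ee_pos"]);grab("wrist","w1"); move([.42,.14,.32],-90)
E
```

```text
time: 0.35
ee_pos: [0.1771, -0.5984, 0.3203]
eef_rot: [0.99, 0.143, -0.0, -0.002]
ft_force: [-0.4, -1.0, 1.1]
width: 0.087
grip_force: 0.0
time: 1.35
ee_pos: [0.4205, -0.2192, 0.3205]
eef_rot: [0.99, 0.143, -0.0, 0.0]
ft_force: [1.1, 0.6, -0.8]
width: 0.0867
grip_force: 0.0
time: 1.85
ee_pos: [0.4198, -0.2211, 0.3205]
eef_rot: [1.0, 0.001, -0.0, 0.0]
ft_force: [-0.8, -0.6, -0.1]
width: 0.0871
grip_force: 0.0
[ 0.41980452 -0.22110998  0.32045913]
d 0.005 -1.805 0.003 toolY -89.9 yaw units 0.0014 (0.1 deg, rows 1)
```

View pics/w1.png

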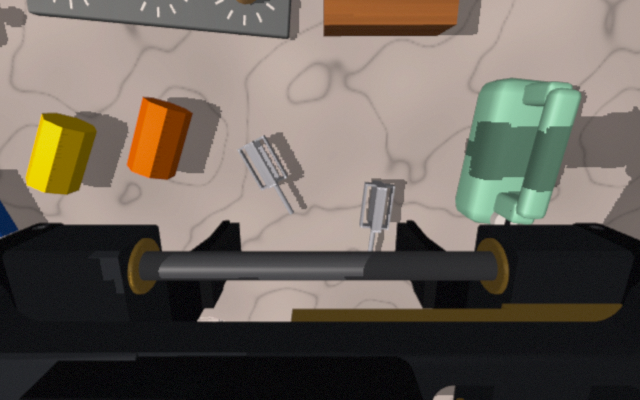

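```bash
python3 -m crank '0 -.24 0 0 1;0 -.24 0 0 1;0 -.24 0 0 1;0 -.24 0 0 1;0 -.24 0 0 1;0 -.24 0 0 1;0 -.24 0 0 1;0 -.12 0 0 1;0 0 0 0 1;0 0 0 0 1' >/dev/null&& python3 -c 'from h import *;grab("wrist","w2")' && python3 -m crank '.2 0.0 0 0 1;.2 0 0 0 1;0 .25 0 0 1;0 .25 0 0 1;0 .25 0 0 1;0 .25 0 0 1;0 0 0 0 1;0 0 0 0 1'
python3 - <<'E'
from h import *
grab("wrist","w3");o=np.vstack([load("w2")["img"][:300],load("w3")["img"][:300]]);cv2.imwrite("pics/m1.png",o)
E
```

```text
time: 3.75
ee_pos: [0.4995, -0.0634, 0.3202]
eef_rot: [1.0, -0.002, -0.0, -0.0]
ft_force: [0.5, 0.7, -0.1]
width: 0.087
grip_force: 0.0
```

View pics/m1.png

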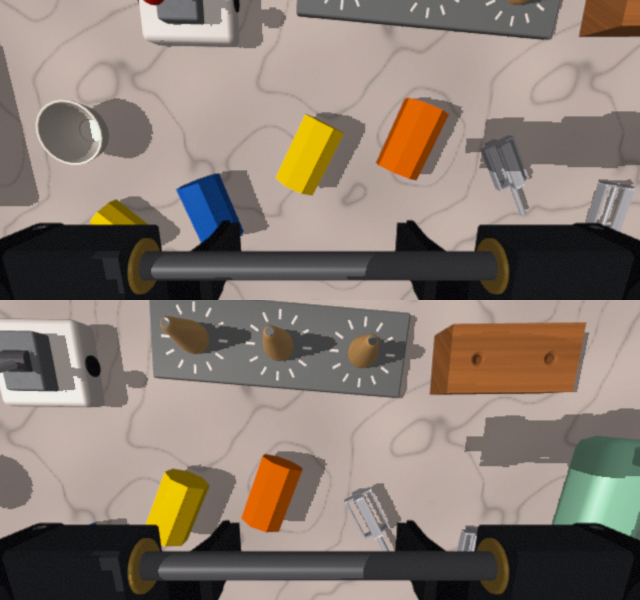

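```bash
cat > fit.py <<'E'
from h import *
from scipy.optimize import minimize
H={'cup0':(100,130),'cup1':(22,32),'cup2':(5,17)}
def mask(c,n,near,rad=70):
    h=cv2.cvtColor(c["img"],cv2.COLOR_BGR2HSV);lo,hi=H[n]
    m=((h[...,0]>=lo)&(h[...,0]<=hi)&(h[...,1]>140)&(h[...,2]>50)).astype(np.uint8)
    m=cv2.morphologyEx(m,cv2.MORPH_CLOSE,np.ones((3,3)))
    k,l,st,ce=cv2.connectedComponentsWithStats(m)
    best=[i for i in range(1,k) if st[i,4]>60 and np.linalg.norm(ce[i]-near)<rad]
    if not best: return None
    b=max(best,key=lambda i:st[i,4]); return l==b
a=np.pi/8+np.arange(8)*np.pi/4; rr=.03/np.cos(np.pi/8)
PR=np.array([[x,rr*np.cos(t),rr*np.sin(t)] for x in(-.05,.05) for t in a])
def sil(c,p,S=4):
    Rz=R.from_euler('z',p[3]).as_matrix();P=PR@Rz.T+p[:3]
    q=(np.array([proj(c,X) for X in P])*16).astype(np.int32)
    im=np.zeros(c["img"].shape[:2],np.uint8);cv2.fillConvexPoly(im,cv2.convexHull(q),1,shift=4,lineType=cv2.LINE_8);return im>0
def fit(n,views,p0,zfree=True):
    ms=[(c,mask(c,n,proj(c,p0[:3]))) for c in views]; ms=[(c,m) for c,m in ms if m is not None]
    def cost(q):
        p=np.array(q); p[3]*=10
        return sum((sil(c,p)^m).sum()/m.sum() for c,m in ms)/len(ms)
    q=np.array(p0,float);q[3]/=10; best=None
    for s in(.02,.006,.003):
        sim=np.vstack([q]+[q+s*np.eye(4)[i] for i in range(4)])
        r=minimize(cost,q,method="Nelder-Mead",options=dict(initial_simplex=sim,maxiter=250,xatol=1e-4,fatol=1e-5));q=r.x
    p=q.copy();p[3]*=10;print(n,p[:3].round(4),"yaw deg %.1f"%np.degrees(p[3]),"cost %.3f"%r.fun,len(ms));return p
E
python3 - <<'E'
from fit import *
t,s,w1,w2,w3=[load(n) for n in("top0","side0","w1","w2","w3")]
fit('cup0',[t,s],[.335,.301,.03,.2+np.pi])
fit('cup1',[w2,t,s],[.423,.146,.03,np.radians(150)])
fit('cup2',[w1,w2,t,s],[.447,.005,.03,np.radians(160)])
for n,A,B in(("h0",(477,59),(397,158)),("h1",(549,57),(423,158)),):print(n,*tri((w3,*A),(t,*B)),onz(w3,*A,.065))
for n,A in(("peg0",(166,24)),("peg1",(270,29)),("peg2",(373,41))):print(n,onz(w3,*A,.101))
o=np.zeros((460,800,3),np.uint8)
for i,(u,v) in enumerate(((275,328),(293,266),(322,230))):
    g=s["img"][v-30:v+30,u-33:u+33];o[:240,i*266:i*266+264]=cv2.resize(g,(264,240),interpolation=cv2.INTER_CUBIC)
g=w3["img"][0:110,130:600];o[245:245+187]=cv2.resize(g,(800,187),interpolation=cv2.INTER_CUBIC)
cv2.imwrite("pics/m2.png",o)
E
```

```text
cup0 [0.3357 0.3007 0.0276] yaw deg 199.6 cost 1.220 2
cup1 [0.4242 0.15   0.0265] yaw deg 154.2 cost 0.401 3
cup2 [0.446  0.0036 0.0286] yaw deg 159.4 cost 0.092 4
h0 [ 0.624624   -0.26004243  0.06929151] [np.float64(1.1996807345581528), np.float64(0.3881955313276975)] [ 0.62643086 -0.2625222   0.065     ]
h1 [ 0.62578536 -0.34671152  0.07073779] [np.float64(1.7378535620063207), np.float64(0.5456570446288094)] [ 0.62835019 -0.35120092  0.065     ]
peg0 [0.6589939  0.10144099 0.101     ]
peg1 [ 0.65350848 -0.01278737  0.101     ]
peg2 [ 0.64086709 -0.12708723  0.101     ]
```

View pics/m2.png

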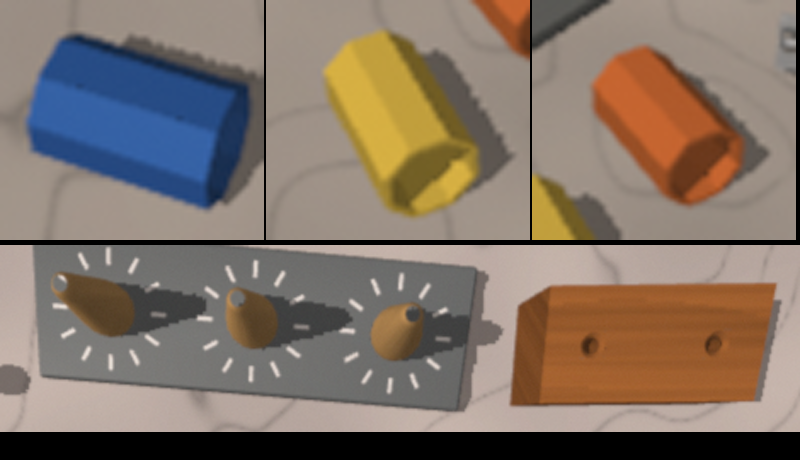

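```bash
sed -i 's/>140)&(h\[...,2\]>50)/>110)\&(h[...,2]>30)/' fit.py
python3 - <<'E'
from fit import *
t,s,w1,w2,w3=[load(n) for n in("top0","side0","w1","w2","w3")]
for n,p,v in(('cup0',[.335,.301,.03,.2+np.pi],[t,s]),('cup1',[.423,.146,.03,np.radians(154)],[w1,w2,t,s])):
    print(n,[(None if (m:=mask(c,n,proj(c,p[:3]))) is None else m.sum(),sil(c,p).sum()) for c in v]); fit(n,v,p)
for P in((.659,.101),(.653,-.013),(.641,-.127)): print(proj(w3,[*P,.016]),proj(t,[*P,.016]),proj(s,[*P,.101]))
h=cv2.cvtColor(s["img"],cv2.COLOR_BGR2HSV);print(h[328,275],h[266,293]);h=cv2.cvtColor(t["img"],cv2.COLOR_BGR2HSV);print(h[244,228],h[218,275])
E
```

```text
cup0 [(np.int64(369), np.int64(650)), (np.int64(1599), np.int64(1772))]
cup0 [0.336  0.3015 0.0293] yaw deg 199.9 cost 0.415 2
cup1 [(np.int64(4249), np.int64(4457)), (np.int64(3075), np.int64(3229)), (np.int64(484), np.int64(612)), (np.int64(1103), np.int64(1211))]
cup1 [0.4222 0.151  0.0278] yaw deg 153.4 cost 0.107 4
[195.51677269  39.67372515] [289.58411451 149.71431565] [238.76530371 197.9873223 ]
[279.3281866   44.07685454] [322.61077983 151.77740993] [269.3225706  179.93395956]
[362.42496326  53.17548877] [355.5443116  155.54541094] [297.85642073 164.56476664]
[108 173 165] [ 22 176 193]
[111 152 111] [ 23 138 157]
```

```bash
python3 -c '
from h import *
move([.478,-.008,.32],69.4)'
```

```text
d -0.109 -0.268 0.002 toolY -90.1 yaw units 0.2279 (20.5 deg, rows 3)
```

```bash
python3 -m crank '-.109 -.134 0 0 1;0 -.134 0 0 1;0 0 0 .076 1;0 0 0 .076 1;0 0 0 .076 1;0 0 .25 0 1;0 0 .25 0 1;0 0 .25 0 1;0 0 .25 0 1;0 0 .2 0 1' >/dev/null && python3 -m crank '0 0 .2 0 1;0 0 .145 0 1;0 0 0 0 1;0 0 0 0 -1;0 0 0 0 -1;0 0 0 0 -1;0 0 0 0 -1;0 0 0 0 -1' 4 && python3 -m crank '0 0 -.1 0 -1;0 0 -.1 0 -1;0 0 -.1 0 -1;0 0 -.1 0 -1;0 0 -.1 0 -1;0 0 -.1 0 -1;0 0 -.1 0 -1;0 0 0 0 -1;0 0 0 0 -1' && python3 -c '
from h import *
grab("side","s1");c=grab("wrist","w4");i=load("s1")["img"]
X=proj(load("s1"),read_state()["ee_pos"]).astype(int);print(X)
g=cv2.resize(i[X[1]-70:X[1]+80,X[0]-75:X[0]+75],(400,400));cv2.imwrite("pics/m3.png",np.hstack([g,cv2.resize(c["img"],(400,400))]))'
```

```text
time: 5.6
ee_pos: [0.4789, -0.0075, 0.0125]
eef_rot: [0.984, -0.178, 0.001, 0.0]
ft_force: [-1.1, -0.4, 5.3]
width: 0.0604
grip_force: 4.0
time: 6.5
ee_pos: [0.4781, -0.0075, 0.1514]
eef_rot: [0.984, -0.178, 0.0, 0.0]
ft_force: [0.3, -0.4, -2.1]
width: 0.06
grip_force: 4.0
[314 188]
```

View pics/m3.png

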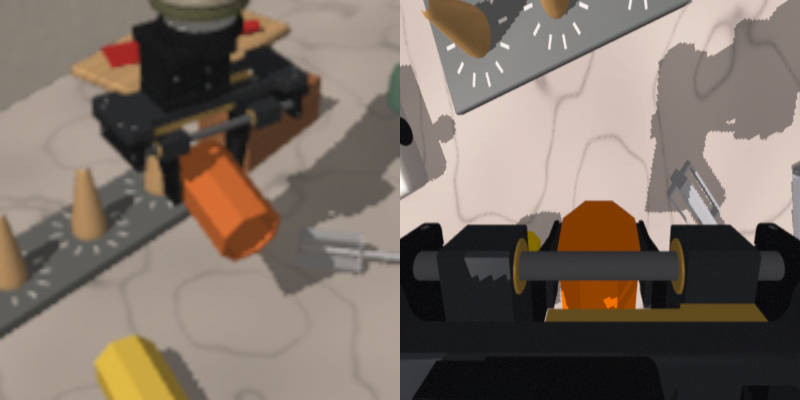

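```bash
cat > see.py <<'E'
import sys
from h import *
n=sys.argv[1];c=grab("side",n);i=c["img"];e=read_state()["ee_pos"];X=proj(c,e).astype(int);print(e)
t=grab("top",n+"t")
cv2.imwrite(f"pics/{n}c.png",cv2.resize(i[max(0,X[1]-60):X[1]+80,max(0,X[0]-70):X[0]+70],(420,420)))
E
python3 -m crank '0 0 0 0 -1;0 0 0 0 -1;.04 0 0 0 -1;-.04 0 0 0 -1;.04 0 0 0 -1;-.04 0 0 0 -1;.04 0 0 0 -1;-.04 0 0 0 -1;0 0 0 0 -1;0 0 0 0 -1' 3 && python3 see.py s2
```

```text
time: 7.6
ee_pos: [0.478, -0.0073, 0.1516]
eef_rot: [0.984, -0.178, 0.0, 0.0]
ft_force: [-0.3, 0.6, -0.9]
width: 0.0599
grip_force: 3.0
[ 0.47813572 -0.00731441  0.15160513]
```

View pics/s2c.png

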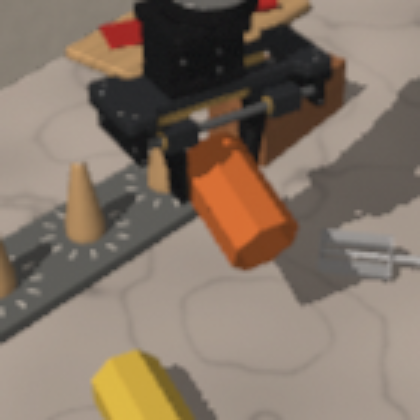

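```bash
cat > pitch.py <<'E'
import sys
from fit import *
def silp(c,X,yaw,pitch,off):
    Rm=(R.from_euler('z',yaw)*R.from_euler('y',pitch)).as_matrix()
    P=(PR+[off,0,0])@Rm.T+X
    q=(np.array([proj(c,x) for x in P])*16).astype(np.int32)
    im=np.zeros(c["img"].shape[:2],np.uint8);cv2.fillConvexPoly(im,cv2.convexHull(q),1,shift=4);return im>0
def pitch(n,off=.034,flip=1):
    s=read_state();Rm=R.from_quat(s["eef_rot"]).as_matrix();X=s["ee_pos"]-Rm[:,2]*(-.0)+np.array([0,0,.019])
    yaw=np.arctan2(-Rm[1,0]*flip,-Rm[0,0]*flip)
    c=grab("side");t=c;res=[]
    for p in np.radians(np.arange(0,111,3)):
        Sx=silp(c,X,yaw,p,off);m=mask(c,n,np.argwhere(Sx).mean(0)[::-1],40)
        if m is not None:res.append(((Sx^m).sum()/m.sum(),np.degrees(p).round(),m.sum(),Sx.sum()))
    res.sort();print("pitch",res[:3],"t",s["time"])
if __name__=="__main__": pitch(sys.argv[1],float(sys.argv[2]) if len(sys.argv)>2 else .034,int(sys.argv[3]) if len(sys.argv)>3 else 1)
E
python3 pitch.py cup2; python3 -m crank '.08 0 0 0 -1;-.08 0 0 0 -1;.08 0 0 0 -1;-.08 0 0 0 -1;.08 0 0 0 -1;-.08 0 0 0 -1;.08 0 0 0 -1;-.08 0 0 0 -1;0 0 0 0 -1;0 0 0 0 -1' 3 |grep width && python3 pitch.py cup2
```

```text
pitch [(np.float64(0.3570934256055363), np.float64(24.0), np.int64(1445), np.int64(1173)), (np.float64(0.35986159169550175), np.float64(18.0), np.int64(1445), np.int64(1173)), (np.float64(0.35986159169550175), np.float64(21.0), np.int64(1445), np.int64(1179))] t 7.7
width: 0.06
pitch [(np.float64(0.42907801418439717), np.float64(54.0), np.int64(1410), np.int64(1075)), (np.float64(0.43546099290780144), np.float64(51.0), np.int64(1410), np.int64(1066)), (np.float64(0.4432624113475177), np.float64(57.0), np.int64(1410), np.int64(1089))] t 8.75
```

```bash
sed -i "s/h\[...,1\]>110)/h[...,1]>(185 if n=='cup2' else 110))/" fit.py
python3 - <<'E'
from pitch import *
s=load("s2");h=cv2.cvtColor(s["img"],cv2.COLOR_BGR2HSV)
X=proj(s,read_state()["ee_pos"]).astype(int);print(X,h[X[1]+5:X[1]+30:5,X[0]+10],h[165,335],h[158,350])
pitch('cup2')
E
```

```text
[314 187] [[ 11 194 195]
 [ 11 192 216]
 [ 11 191 216]
 [ 11 194 216]
 [ 11 186 107]] [ 0  0 36] [150  11  24]
pitch [(np.float64(0.3402537485582468), np.float64(54.0), np.int64(867), np.int64(1066)), (np.float64(0.3575547866205306), np.float64(57.0), np.int64(867), np.int64(1091)), (np.float64(0.36101499423298733), np.float64(51.0), np.int64(867), np.int64(1066))] t 8.8
```

```bash
for i in 1 2; do python3 -m crank '.12 0 0 0 -1;-.12 0 0 0 -1;.12 0 0 0 -1;-.12 0 0 0 -1;.12 0 0 0 -1;-.12 0 0 0 -1;.12 0 0 0 -1;-.12 0 0 0 -1;0 0 0 0 -1;0 0 0 0 -1' 3 |grep ee_pos ; python3 pitch.py cup2;done
```

```text
ee_pos: [0.4785, -0.0075, 0.1517]
pitch [(np.float64(0.3943139678615575), np.float64(84.0), np.int64(809), np.int64(1094)), (np.float64(0.3980222496909765), np.float64(87.0), np.int64(809), np.int64(1083)), (np.float64(0.40296662546353523), np.float64(93.0), np.int64(809), np.int64(1049))] t 9.85
ee_pos: [0.4787, -0.0076, 0.152]
pitch [(np.float64(0.4819121447028424), np.float64(87.0), np.int64(774), np.int64(1085)), (np.float64(0.4819121447028424), np.float64(93.0), np.int64(774), np.int64(1051)), (np.float64(0.5), np.float64(84.0), np.int64(774), np.int64(1097))] t 10.9
```

```bash
python3 -m crank '0 0 .1 0 -1;0 0 .1 0 -1;0 0 .1 0 -1;0 0 .05 0 -1;0 0 .05 0 -1;0 0 .025 0 -1;0 0 .02 0 -1;0 0 0 0 -1' 3 && python3 -m crank '0 0 0 0 .2;0 0 0 0 .6;0 0 0 0 1;0 0 0 0 1;0 0 0 0 1' >/dev/null;  python3 -m crank '0 0 0 0 -1;0 0 0 0 -1;0 0 0 0 -1;0 0 0 0 -1;0 0 0 0 -1;0 0 0 0 -1' 12; python3 pitch.py cup2;  python3 -m crank '0 0 -.1 0 -1;0 0 -.2 0 -1;0 0 -.2 0 -1;0 0 -.2 0 -1;0 0 0 0 -1;0 0 0 0 -1';python3 pitch.py cup2; python3 -c '
from h import *
X=[.659,.101,0],[.653,-.013,0],[.641,-.127,0]
move([.641,-.127,.2]);grab("wrist","w5")'
```

```text
time: 11.75
ee_pos: [0.4782, -0.0074, 0.0625]
eef_rot: [0.984, -0.178, -0.0, 0.0]
ft_force: [-0.3, -0.6, -0.9]
width: 0.0597
grip_force: 3.0
time: 12.85
ee_pos: [0.4782, -0.0073, 0.0626]
eef_rot: [0.984, -0.178, 0.0, 0.0]
ft_force: [-0.5, -0.0, -0.3]
width: 0.0594
grip_force: 12.0
pitch [(np.float64(0.5480943738656987), np.float64(108.0), np.int64(551), np.int64(825)), (np.float64(0.5517241379310345), np.float64(105.0), np.int64(551), np.int64(851)), (np.float64(0.5898366606170599), np.float64(102.0), np.int64(551), np.int64(876))] t 12.85
time: 13.5
ee_pos: [0.4784, -0.0075, 0.2027]
eef_rot: [0.984, -0.178, 0.001, 0.0]
ft_force: [0.9, -1.0, -1.5]
width: 0.0596
grip_force: 12.0
pitch [(np.float64(0.40843214756258234), np.float64(108.0), np.int64(759), np.int64(1043)), (np.float64(0.4163372859025033), np.float64(105.0), np.int64(759), np.int64(1069)), (np.float64(0.43741765480895917), np.float64(102.0), np.int64(759), np.int64(1089))] t 13.5
d 0.974 0.273 0.008 toolY -110.5
```

```bash
python3 -c '
from h import *
c=grab("side","s3");i=c["img"];e=read_state()["ee_pos"];X=proj(c,e).astype(int);print(X)
g=cv2.resize(i[X[1]-60:X[1]+80,X[0]-70:X[0]+70],(400,400));cv2.imwrite("pics/m4.png",np.hstack([g,cv2.resize(load("w5")["img"],(400,400))]))'
```

```text
[314 172]
```

View pics/m4.png

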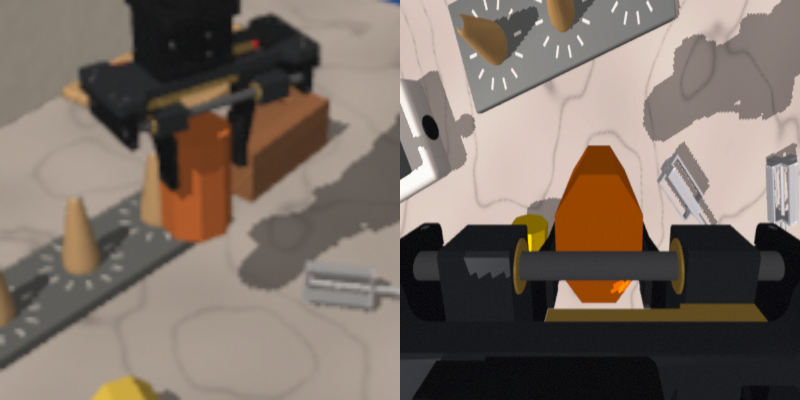

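```bash
cat > wp.py <<'E'
from pitch import *
from scipy.optimize import minimize
def wp(n,c=None,s=None,flip=1):
    s=s or read_state();c=c or grab("wrist");Rm=R.from_quat(s["eef_rot"]).as_matrix();X=s["ee_pos"]+[0,0,.019]
    yaw=np.arctan2(-Rm[1,0]*flip,-Rm[0,0]*flip)
    out=[]
    h=cv2.cvtColor(c["img"],cv2.COLOR_BGR2HSV);lo,hi=H[n];m=((h[...,0]>=lo)&(h[...,0]<=hi)&(h[...,1]>150));m[225:]=0;m[:,:215]=0;m[:,425:]=0
    print("top row",np.argwhere(m).min(0),m.sum())
    for off in(.02,.028,.034,.04):
        for p in range(60,121,3):
            S=silp(c,X,yaw,np.radians(p),off);S[225:]=0;out.append((round((S^m).sum()/m.sum(),3),p,off))
    out.sort();print(out[:4])
if __name__=="__main__": wp(sys.argv[1])
E
python3 wp.py cup2
```

```text
top row [146 247] 7754
[(np.float64(0.117), 105, 0.02), (np.float64(0.122), 102, 0.028), (np.float64(0.132), 99, 0.04), (np.float64(0.136), 102, 0.034)]
```

```bash
sed -i 's/def silp(c,X,yaw,pitch,off):/def silp(c,X,yaw,pitch,off,lat=0):/; s/PR+\[off,0,0\]/PR+[off,0,lat]/' pitch.py
sed -i 's/for off in(.02,.028,.034,.04):/for off,lat in [(o,l) for o in (.022,.028,.034,.04) for l in np.arange(-.02,.021,.005)]:/; s/range(60,121,3)/range(75,112,3)/; s/np.radians(p),off)/np.radians(p),off,lat)/; s/,p,off))/,p,off,round(lat,3)))/;s/out\[:4\]/out[:8]/' wp.py
python3 - <<'E'
from wp import *
wp('cup2')
s=read_state();Rm=R.from_quat(s["eef_rot"]).as_matrix();X=s["ee_pos"]+[0,0,.019];yaw=np.arctan2(-Rm[1,0],-Rm[0,0])
c=grab("side");w=grab("wrist");r=[]
h=cv2.cvtColor(w["img"],cv2.COLOR_BGR2HSV);mw=((h[...,0]>=5)&(h[...,0]<=17)&(h[...,1]>150));mw[225:]=0;mw[:,:215]=0;mw[:,425:]=0
ms=mask(c,'cup2',proj(c,X),60)
for p in range(78,112,3):
  for o in(.016,.022,.028,.034,.04):
    for l in np.arange(-.02,.021,.004):
      S=silp(w,X,yaw,np.radians(p),o,l);S[225:]=0;T=silp(c,X,yaw,np.radians(p),o,l)
      # side: mask should lie inside, bottom rows compare
      yy=int(proj(c,X)[1])+8; A=T.copy();B=ms.copy();A[:yy]=0;B[:yy]=0
      r.append((round((S^mw).sum()/mw.sum()+(A^B).sum()/B.sum(),3),p,o,round(l,3)))
r.sort();print(r[:8])
E
```

```text
top row [146 247] 7750
[(np.float64(0.044), 90, 0.028, np.float64(-0.015)), (np.float64(0.048), 90, 0.034, np.float64(-0.015)), (np.float64(0.05), 90, 0.022, np.float64(-0.015)), (np.float64(0.057), 90, 0.04, np.float64(-0.015)), (np.float64(0.062), 93, 0.034, np.float64(-0.01)), (np.float64(0.066), 93, 0.04, np.float64(-0.01)), (np.float64(0.07), 93, 0.028, np.float64(-0.01)), (np.float64(0.077), 96, 0.022, np.float64(-0.01))]
[(np.float64(0.283), 93, 0.028, np.float64(-0.012)), (np.float64(0.285), 90, 0.028, np.float64(-0.016)), (np.float64(0.302), 96, 0.028, np.float64(-0.008)), (np.float64(0.314), 87, 0.028, np.float64(-0.016)), (np.float64(0.315), 93, 0.022, np.float64(-0.012)), (np.float64(0.322), 99, 0.028, np.float64(-0.004)), (np.float64(0.324), 90, 0.022, np.float64(-0.012)), (np.float64(0.326), 90, 0.028, np.float64(-0.012))]
```

```bash
python3 -m crank '0 0 .2 0 -1;0 0 .2 0 -1;0 0 .2 0 -1;0 0 .09 0 -1;0 0 0 0 -1;0 0 0 0 .2;0 0 0 0 1;0 0 0 0 1;0 0 0 0 1' >/dev/null; python3 -m crank '.04 0 .0 0 1;.037 0 0 0 1;0 0 0 0 1;0 0 0 0 -1;0 0 0 0 -1;0 0 0 0 -1;0 0 0 0 -1;0 0 0 0 -1' 12;  python3 -m crank '0 0 -.1 0 -1;0 0 -.2 0 -1;0 0 -.2 0 -1;0 0 -.2 0 -1;0 0 0 0 -1;0 0 0 0 -1' | grep ee_pos;python3 wp.py cup2;python3 -c '
from h import *
move([.641,-.127,.2],-95)
w=load("w3")["img"]
m=cv2.inRange(w,(0,0,0),(255,255,255))
for z in (.1,): pass
'
```

```text
time: 15.55
ee_pos: [0.4925, -0.0127, 0.0645]
eef_rot: [0.984, -0.178, 0.0, 0.0]
ft_force: [0.4, 0.2, -0.9]
width: 0.0599
grip_force: 11.9
ee_pos: [0.4928, -0.0129, 0.2048]
top row [165 259] 4830
[(np.float64(0.041), 90, 0.034, np.float64(0.0)), (np.float64(0.041), 93, 0.04, np.float64(0.005)), (np.float64(0.049), 93, 0.034, np.float64(0.005)), (np.float64(0.05), 96, 0.022, np.float64(0.005)), (np.float64(0.052), 90, 0.04, np.float64(0.0)), (np.float64(0.052), 99, 0.028, np.float64(0.01)), (np.float64(0.055), 90, 0.028, np.float64(0.0)), (np.float64(0.058), 96, 0.04, np.float64(0.01))]
d 0.897 0.273 0.018 toolY -110.5 yaw units -0.1725 (-15.5 deg, rows 2)
```

```bash
python3 -c '
from h import *
w=load("w3");a,b,c=[onz(w,*p,.016) for p in((153,76),(402,97),(410,14))]
print(a,b,c,np.linalg.norm(a-b),np.linalg.norm(b-c))
d=(a-b)/np.linalg.norm(a-b);n=np.array([d[1],-d[0],0]);m=(a+b)/2+.055*n;print(d,n)
for k in(1,0,-1):print((m+k*.115*d).round(4))
g=grab("wrist","w6")
'
```

```text
[0.61263609 0.1655933  0.016     ] [ 0.58292866 -0.18534216  0.016     ] [ 0.68918436 -0.1889614   0.016     ] 0.3521906137888796 0.1063173213193658
[0.08435041 0.99643615 0.        ] [ 0.99643615 -0.08435041  0.        ]
[0.6623 0.1001 0.016 ]
[ 0.6526 -0.0145  0.016 ]
[ 0.6429 -0.1291  0.016 ]
```

```bash
python3 -m crank '.18 .055 0 0 -1;.18 .055 0 0 -1;.18 .055 0 0 -1;.18 .055 0 0 -1;.18 .055 0 0 -1;0 0 0 0 -1;0 0 0 0 -1;0 0 0 0 -1' | grep ee_pos; python3 -c '
from h import *
move([.642,-.128,.079])'; python3 wp.py cup2
```

```text
ee_pos: [0.6412, -0.126, 0.2035]
d 0.008 0.008 0.623 toolY -110.4
top row [107 260] 6387
[(np.float64(0.252), 90, 0.04, np.float64(0.0)), (np.float64(0.262), 93, 0.04, np.float64(0.005)), (np.float64(0.262), 96, 0.028, np.float64(0.005)), (np.float64(0.265), 96, 0.022, np.float64(0.005)), (np.float64(0.266), 90, 0.034, np.float64(0.0)), (np.float64(0.267), 93, 0.022, np.float64(0.0)), (np.float64(0.27), 99, 0.028, np.float64(0.01)), (np.float64(0.275), 90, 0.028, np.float64(0.0))]
```

```bash
python3 -m crank '.008 .008 .15 0 -1;0 0 .15 0 -1;0 0 .1 0 -1;0 0 .1 0 -1;0 0 .05 0 -1;0 0 .05 0 -1;0 0 .02 0 -1;0 0 0 0 -1' 
python3 -m crank '0 0 0 0 .2;0 0 0 0 1;0 0 0 0 1;0 0 0 0 1' | grep ee_pos;  python3 -m crank '0 0 -.1 0 1;0 0 -.2 0 1;0 0 -.2 0 1;0 0 -.2 0 1;-.2 0 0 0 1;-.2 0 0 0 1;-.2 0 0 0 1;0 0 0 0 1;0 0 0 0 1' | grep ee_pos
cat > up.py <<'E'
from wp import *
def up(n,p0,views):
    "fit upright cup: x,y,rim z"
    ms=[(c,mask(c,n,proj(c,p0))) for c in views];r=[]
    f=lambda q:sum((silp(c,q,0,np.pi/2,0)^m).sum()/m.sum() for c,m in ms)
    q=np.array(p0,float);sim=np.vstack([q]+[q+.012*np.eye(3)[i] for i in range(3)])
    o=minimize(f,q,method="Nelder-Mead",options=dict(initial_simplex=sim,maxiter=200,xatol=1e-4,fatol=1e-5))
    print(n,"centre",o.x.round(4),"rim z %.3f"%(o.x[2]-.05),"cost",round(o.fun,3),[m.sum() for c,m in ms])
E
python3 -c '
from up import *
c=grab("side","s4");w=grab("wrist","w7")
up("cup2",[.642,-.128,.066],[c,w]);up("cup2",[.642,-.128,.066],[w]);fit("cup1",[load("w2"),load("w1"),load("top0")],[.4225,.1505,.03,np.radians(153)]);fit("cup1",[c,w],[.4225,.1505,.03,np.radians(153)]);print(read_state()["ee_pos"])'
```

```text
time: 17.9
ee_pos: [0.6432, -0.1291, 0.0811]
eef_rot: [0.984, -0.178, 0.0, -0.0]
ft_force: [-0.3, -0.1, -1.0]
width: 0.0596
grip_force: 12.0
ee_pos: [0.643, -0.1294, 0.0809]
ee_pos: [0.5302, -0.0877, 0.2212]
cup2 centre [ 0.6456 -0.1318  0.0616] rim z 0.012 cost 0.238 [np.int64(616), np.int64(5426)]
cup2 centre [ 0.646  -0.1319  0.0585] rim z 0.009 cost 0.066 [np.int64(5426)]
cup1 [0.4235 0.1515 0.0274] yaw deg 154.7 cost 0.118 3
cup1 [0.4241 0.1497 0.0251] yaw deg 152.9 cost 0.077 1
[ 0.5311826  -0.08787555  0.22089381]
```

```bash
python3 -c '
from h import *
move([.454,.1356,.011],64)'
```

```text
d -0.755 -0.910 1.049 toolY -110.6 yaw units 0.0605 (5.4 deg, rows 1)
```

```bash
python3 -m crank '-.15 -.182 0 0 1;-.15 -.182 0 0 1;-.15 -.182 0 0 1;-.15 -.182 0 0 1;-.155 -.182 0 0 1;0 0 0 .0605 1;0 0 .2 0 1;0 0 .2 0 1;0 0 .2 0 1;0 0 .2 0 1' >/dev/null; python3 -m crank '0 0 .15 0 1;0 0 .095 0 1;0 0 0 0 1;0 0 0 0 -1;0 0 0 0 -1;0 0 0 0 -1;0 0 0 0 -1;0 0 0 0 -1' 4; python3 -m crank '0 0 -.1 0 -1;0 0 -.1 0 -1;0 0 -.1 0 -1;0 0 -.1 0 -1;0 0 -.1 0 -1;0 0 -.1 0 -1;0 0 -.1 0 -1;0 0 0 0 -1' 3 | grep ee_pos; for i in 1 2; do python3 -m crank '.12 0 0 0 -1;-.12 0 0 0 -1;.12 0 0 0 -1;-.12 0 0 0 -1;.12 0 0 0 -1;-.12 0 0 0 -1;.12 0 0 0 -1;-.12 0 0 0 -1;0 0 0 0 -1;0 0 0 0 -1' 3 |grep ee_pos ; python3 pitch.py cup1;done; python3 wp.py cup1
```

```text
time: 21.1
ee_pos: [0.4535, 0.1359, 0.0122]
eef_rot: [0.974, -0.225, 0.001, -0.0]
ft_force: [-0.9, -0.3, 4.0]
width: 0.0601
grip_force: 4.0
ee_pos: [0.4542, 0.1364, 0.1539]
ee_pos: [0.4524, 0.136, 0.1509]
pitch [(np.float64(0.1515650741350906), np.float64(48.0), np.int64(1214), np.int64(1320)), (np.float64(0.15485996705107083), np.float64(51.0), np.int64(1214), np.int64(1332)), (np.float64(0.1672158154859967), np.float64(45.0), np.int64(1214), np.int64(1331))] t 22.9
ee_pos: [0.453, 0.1359, 0.1515]
pitch [(np.float64(0.1680129240710824), np.float64(66.0), np.int64(1238), np.int64(1380)), (np.float64(0.16962843295638125), np.float64(63.0), np.int64(1238), np.int64(1374)), (np.float64(0.1704361873990307), np.float64(57.0), np.int64(1238), np.int64(1361))] t 23.95
top row [190 266] 2467
[(np.float64(0.067), 81, 0.028, np.float64(0.005)), (np.float64(0.067), 81, 0.034, np.float64(0.005)), (np.float64(0.067), 90, 0.022, np.float64(0.015)), (np.float64(0.068), 84, 0.034, np.float64(0.01)), (np.float64(0.075), 81, 0.022, np.float64(0.005)), (np.float64(0.076), 81, 0.04, np.float64(0.005)), (np.float64(0.083), 87, 0.04, np.float64(0.015)), (np.float64(0.086), 84, 0.04, np.float64(0.01))]
```

```bash
for i in 1 2; do python3 -m crank '.12 0 0 0 -1;-.12 0 0 0 -1;.12 0 0 0 -1;-.12 0 0 0 -1;.12 0 0 0 -1;-.12 0 0 0 -1;.12 0 0 0 -1;-.12 0 0 0 -1;0 0 0 0 -1;0 0 0 0 -1' 3 |grep ee_pos ; python3 pitch.py cup1; python3 wp.py cup1; done
```

```text
ee_pos: [0.4531, 0.1359, 0.1516]
pitch [(np.float64(0.202276707530648), np.float64(81.0), np.int64(1142), np.int64(1355)), (np.float64(0.2031523642732049), np.float64(84.0), np.int64(1142), np.int64(1342)), (np.float64(0.20665499124343256), np.float64(87.0), np.int64(1142), np.int64(1326))] t 25.05
top row [158 261] 5368
[(np.float64(0.044), 93, 0.04, np.float64(0.0)), (np.float64(0.047), 96, 0.04, np.float64(0.005)), (np.float64(0.049), 99, 0.028, np.float64(0.005)), (np.float64(0.05), 99, 0.04, np.float64(0.01)), (np.float64(0.054), 93, 0.034, np.float64(0.0)), (np.float64(0.056), 105, 0.034, np.float64(0.015)), (np.float64(0.059), 102, 0.028, np.float64(0.01)), (np.float64(0.063), 108, 0.034, np.float64(0.02))]
ee_pos: [0.4531, 0.1359, 0.1517]
pitch [(np.float64(0.2231404958677686), np.float64(90.0), np.int64(1089), np.int64(1308)), (np.float64(0.23415977961432508), np.float64(87.0), np.int64(1089), np.int64(1326)), (np.float64(0.2359963269054178), np.float64(93.0), np.int64(1089), np.int64(1284))] t 26.15
top row [147 261] 6525
[(np.float64(0.048), 99, 0.04, np.float64(0.0)), (np.float64(0.048), 102, 0.04, np.float64(0.005)), (np.float64(0.048), 108, 0.034, np.float64(0.01)), (np.float64(0.05), 105, 0.04, np.float64(0.01)), (np.float64(0.056), 105, 0.028, np.float64(0.005)), (np.float64(0.056), 111, 0.034, np.float64(0.015)), (np.float64(0.061), 99, 0.034, np.float64(0.0)), (np.float64(0.062), 108, 0.04, np.float64(0.015))]
```

```bash
python3 -m crank '0 0 .1 0 -1;0 0 .1 0 -1;0 0 .1 0 -1;0 0 .05 0 -1;0 0 .05 0 -1;0 0 .025 0 -1;0 0 .01 0 -1;0 0 0 0 -1' 3 |grep ee_pos; python3 -m crank '0 0 0 0 .2;0 0 0 0 .6;0 0 0 0 1;0 0 0 0 1;0 0 0 0 1;0 0 0 0 1' ; python3 wp.py cup1
```

```text
ee_pos: [0.4531, 0.1361, 0.0648]
time: 27.65
ee_pos: [0.4528, 0.1361, 0.0645]
eef_rot: [0.974, -0.225, 0.0, 0.0]
ft_force: [-0.7, 0.3, 0.4]
width: 0.0855
grip_force: 0.0
top row [148 251] 7360
[(np.float64(0.069), 93, 0.028, np.float64(-0.01)), (np.float64(0.073), 90, 0.022, np.float64(-0.015)), (np.float64(0.074), 93, 0.034, np.float64(-0.01)), (np.float64(0.076), 90, 0.028, np.float64(-0.015)), (np.float64(0.078), 93, 0.022, np.float64(-0.01)), (np.float64(0.08), 90, 0.034, np.float64(-0.015)), (np.float64(0.083), 90, 0.04, np.float64(-0.01)), (np.float64(0.084), 93, 0.04, np.float64(-0.01))]
```

```bash
python3 -m crank '.035 0 .0 0 1;.035 0 0 0 1;0 0 0 0 1;0 0 0 0 -1;0 0 0 0 -1;0 0 0 0 -1;0 0 0 0 -1;0 0 0 0 -1' 12 | grep -e width -e grip;  python3 -m crank '0 0 -.1 0 -1;0 0 -.2 0 -1;0 0 -.2 0 -1;0 0 -.2 0 -1;0 0 0 0 -1;0 0 0 0 -1' | grep ee_pos;python3 wp.py cup1;python3 -c '
from h import *
move([.653,-.0137,.2])'
```

```text
width: 0.0593
grip_force: 12.0
ee_pos: [0.4657, 0.13, 0.2049]
top row [167 261] 4632
[(np.float64(0.059), 96, 0.022, np.float64(0.005)), (np.float64(0.06), 93, 0.034, np.float64(0.005)), (np.float64(0.063), 90, 0.028, np.float64(0.0)), (np.float64(0.067), 90, 0.034, np.float64(0.0)), (np.float64(0.068), 93, 0.028, np.float64(0.005)), (np.float64(0.07), 93, 0.04, np.float64(0.005)), (np.float64(0.071), 96, 0.04, np.float64(0.01)), (np.float64(0.072), 99, 0.028, np.float64(0.01))]
d 1.159 0.233 0.019 toolY -116.0
```

```bash
python3 -m crank '.193 .039 0 0 -1;.193 .039 0 0 -1;.193 .039 0 0 -1;.193 .039 0 0 -1;.193 .039 0 0 -1;.193 .039 0 0 -1;0 0 0 0 -1;0 0 0 0 -1;0 0 0 0 -1' | grep ee_pos; python3 -m crank '0 0 .15 0 -1;0 0 .15 0 -1;0 0 .1 0 -1;0 0 .1 0 -1;0 0 .05 0 -1;0 0 .05 0 -1;0 0 .02 0 -1;0 0 0 0 -1' 
python3 -m crank '0 0 0 0 .2;0 0 0 0 1;0 0 0 0 1;0 0 0 0 1' | grep ee_pos;  python3 -m crank '0 0 -.1 0 1;0 0 -.2 0 1;0 0 -.2 0 1;0 0 -.2 0 1;-.2 0 0 0 1;-.2 0 0 0 1;-.2 -.1 0 0 1;0 -.2 0 0 1;0 0 0 0 1;0 0 0 0 1' | grep ee_pos
python3 -c '
from up import *
c=grab("side","s5");w=grab("wrist","w8");t=grab("top","t5")
up("cup1",[.653,-.014,.066],[c,w]);up("cup1",[.653,-.014,.066],[w]);up("cup2",[.642,-.128,.066],[w]);fit("cup0",[c,t],[.336,.301,.03,np.radians(20)]);move([.42,.2,.32],-90)
print(mask(w,"cup0",proj(w,[.336,.301,.03])) is None)
'
```

```text
ee_pos: [0.6522, -0.0122, 0.2034]
time: 30.85
ee_pos: [0.6533, -0.0136, 0.081]
eef_rot: [0.974, -0.225, 0.0, 0.0]
ft_force: [0.9, 0.0, -1.5]
width: 0.0599
grip_force: 12.0
ee_pos: [0.6534, -0.0134, 0.0809]
ee_pos: [0.5716, 0.0937, 0.2207]
cup1 centre [ 0.6538 -0.016   0.0632] rim z 0.013 cost 0.121 [np.int64(765), np.int64(6288)]
cup1 centre [ 0.6533 -0.0143  0.0664] rim z 0.016 cost 0.057 [np.int64(6288)]
cup2 centre [ 0.6445 -0.1296  0.0707] rim z 0.021 cost 0.042 [np.int64(4358)]
cup0 [0.3382 0.3008 0.0278] yaw deg 19.8 cost 0.396 2
d -0.920 -0.153 -0.498 toolY -116.1 yaw units -0.2896 (-26.1 deg, rows 4)
True
```

```bash
python3 -m crank '0 0 0 -.0954 1;0 0 0 -.0954 1;0 0 0 -.0954 1;-.15 -.2 0 0 1;-.15 -.2 0 0 1;-.15 -.2 0 0 1;-.15 -.2 0 0 1;-.15 -.2 0 0 1;0 0 0 0 1;0 0 0 0 1' | grep ee_pos; python3 -c '
from up import *
w=grab("wrist","w9");u,v=proj(w,[.338,.301,.03]);print(u,v);u2,v2=210,205
f=lambda i,u,v,r:cv2.resize(cv2.convertScaleAbs(i[max(0,int(v)-r):int(v)+r,max(0,int(u)-r):int(u)+r],alpha=1.6),(390,390),interpolation=cv2.INTER_CUBIC)
cv2.imwrite("pics/m5.png",np.hstack([f(w["img"],u,v,90),f(load("side0")["img"],275,328,32)]))'
```

```text
ee_pos: [0.4222, 0.2935, 0.2207]
310.52305278807603 238.97811794455322
```

View pics/m5.png

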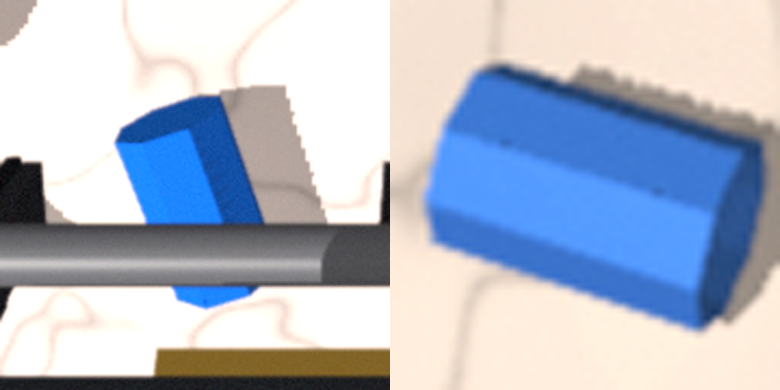

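```bash
python3 -c '
from h import *
w=load("w9")["img"];print(w[192:216:2,272:322:3,0])
s=load("side0")["img"];print(s[318:352:2,280:312:2,0])'
```

```text
[[165 164 160 154 157 156 158 160 160 159 159 154 127  96  97  94  92]
 [167 163 161 160 159 157 161 162 162 159 127 110  98  96  96  96  93]
 [166 165 164 164 162 161 160 160 140 111  97  96  96  96  96  95  92]
 [166 167 164 164 162 161 136 103  98  95  96  94  96  95  96  96 101]
 [165 167 167 163 161 126  99  96  95  95  97  97  95  94  95  99 106]
 [167 165 167 162 117  98  97  95  95  96  96  95  95  97  98 106 103]
 [167 167 161 118  96  95  95  96  96  97  98  95  95 101 104 104 104]
 [167 150 105  95  96  97  95  96  95  97  91  92  95 106 104 105 106]
 [167 119  95  95  97  96  94  96  95 101 123 155 109 103 104 105 102]
 [168  99  93  94  96  94  95 100 122 159 172 173 127 105 103 106 106]
 [156  98  95  93  93  99 125 159 172 173 173 174 146  96 103 105 105]
 [160 162 160 157 155 162 173 171 173 173 172 172 169 104 106 104 104]]
[[133 133 133 133 133 122 107  75  66  71  70  72  76  79  82  82]
 [133 132 133 133 133 133 132 134 122 110  91  70  78  81  81  81]
 [133 133 133 133 133 133 133 133 133 133 103  80  79  81  82  81]
 [133 133 133 133 133 133 133 133 133 127  84 
[... 192 characters left out ...]
  89  90  87  80  82  83  83]
 [164 166 165 166 166 166 166 167 109  89  89  85  82  82  82 106]
 [165 165 165 166 166 166 166 167  89  90  89  82  83  83  82 130]
 [165 165 165 165 166 166 166 154  80  85  86  82  83  82 117 137]
 [165 166 165 165 165 165 166 129  80  80  78  80  83  82 130 138]
 [130 142 155 165 165 164 165 113  80  80  78  83  83 130 137 137]
 [127 128 127 130 141 154 166  88  79  79  81  83 107 137 137 137]
 [128 128 127 127 127 127 130  74  79  78  83  84 131 137 137 137]
 [136 131 128 128 128 128 128  72  66  79  83 132 137 137 137 137]
 [139 139 139 136 130 128 128  81 105  83 131 138 138 137 137 137]
 [139 140 139 140 140 139 136 122 139 139 138 138 136 137 137 136]]
```

```bash
python3 -c '
from h import *
move([.369,.3125,.011],-70.1)'
```

```text
d -0.271 -0.100 1.047 toolY -90.3 yaw units -0.2242 (-20.2 deg, rows 3)
```

```bash
python3 -m crank '-.135 -.05 0 0 1;-.136 -.05 0 0 1;0 0 0 -.075 1;0 0 0 -.075 1;0 0 0 -.075 1;0 0 .2 0 1;0 0 .2 0 1;0 0 .2 0 1;0 0 .2 0 1;0 0 0 0 1' >/dev/null; python3 -m crank '0 0 .15 0 1;0 0 .095 0 1;0 0 0 0 1;0 0 0 0 -1;0 0 0 0 -1;0 0 0 0 -1;0 0 0 0 -1;0 0 0 0 -1' 4; python3 -m crank '0 0 -.1 0 -1;0 0 -.1 0 -1;0 0 -.1 0 -1;0 0 -.1 0 -1;0 0 -.1 0 -1;0 0 -.1 0 -1;0 0 -.1 0 -1;0 0 0 0 -1' 3 | grep ee_pos; for i in 1 2 3; do python3 -m crank '.12 0 0 0 -1;-.12 0 0 0 -1;.12 0 0 0 -1;-.12 0 0 0 -1;.12 0 0 0 -1;-.12 0 0 0 -1;.12 0 0 0 -1;-.12 0 0 0 -1;0 0 0 0 -1;0 0 0 0 -1' 3 |grep ee_pos ; python3 pitch.py cup0;done; python3 wp.py cup0
```

```text
time: 35.25
ee_pos: [0.3686, 0.3138, 0.0122]
eef_rot: [0.985, 0.174, 0.001, 0.0]
ft_force: [0.1, -1.7, 5.3]
width: 0.06
grip_force: 4.0
ee_pos: [0.369, 0.3147, 0.1538]
ee_pos: [0.3679, 0.3134, 0.151]
pitch [(np.float64(0.7943327239488117), np.float64(84.0), np.int64(1094), np.int64(1847)), (np.float64(0.8071297989031079), np.float64(87.0), np.int64(1094), np.int64(1831)), (np.float64(0.8244972577696527), np.float64(81.0), np.int64(1094), np.int64(1846))] t 37.05
ee_pos: [0.3686, 0.3137, 0.1517]
pitch [(np.float64(0.987), np.float64(96.0), np.int64(1000), np.int64(1797)), (np.float64(1.008), np.float64(99.0), np.int64(1000), np.int64(1776)), (np.float64(1.02), np.float64(93.0), np.int64(1000), np.int64(1798))] t 38.1
ee_pos: [0.3688, 0.3137, 0.1519]
pitch [(np.float64(0.9544626593806922), np.float64(90.0), np.int64(1098), np.int64(1812)), (np.float64(0.9635701275045537), np.float64(93.0), np.int64(1098), np.int64(1806)), (np.float64(0.994535519125683), np.float64(87.0), np.int64(1098), np.int64(1828))] t 39.15
top row [150 262] 5954
[(np.float64(0.067), 102, 0.04, np.float64(0.01)), (np.float64(0.069), 99, 0.04, np.float64(0.005)), (np.float64(0.072), 108, 0.034, np.float64(0.015)), (np.float64(0.074), 105, 0.034, np.float64(0.01)), (np.float64(0.074), 105, 0.04, np.float64(0.015)), (np.float64(0.08), 111, 0.034, np.float64(0.02)), (np.float64(0.083), 108, 0.04, np.float64(0.02)), (np.float64(0.084), 99, 0.034, np.float64(0.005))]
```

```bash
python3 -m crank '0 0 .1 0 -1;0 0 .1 0 -1;0 0 .1 0 -1;0 0 .05 0 -1;0 0 .05 0 -1;0 0 .025 0 -1;0 0 .01 0 -1;0 0 0 0 -1' 3 |grep ee_pos; python3 -m crank '0 0 0 0 .2;0 0 0 0 .6;0 0 0 0 1;0 0 0 0 1;0 0 0 0 1;0 0 0 0 1' |grep -e width -e ee_pos; python3 wp.py cup0
```

```text
ee_pos: [0.368, 0.3136, 0.0645]
ee_pos: [0.3681, 0.3137, 0.0645]
width: 0.0855
top row [154 251] 6454
[(np.float64(0.059), 93, 0.028, np.float64(-0.005)), (np.float64(0.066), 90, 0.022, np.float64(-0.01)), (np.float64(0.067), 90, 0.04, np.float64(-0.005)), (np.float64(0.068), 93, 0.022, np.float64(-0.005)), (np.float64(0.07), 87, 0.04, np.float64(-0.01)), (np.float64(0.07), 93, 0.034, np.float64(-0.005)), (np.float64(0.073), 96, 0.034, np.float64(0.0)), (np.float64(0.075), 87, 0.028, np.float64(-0.01))]
```

```bash
python3 -m crank '.02 0 .0 0 1;.02 0 0 0 1;0 0 0 0 1;0 0 0 0 -1;0 0 0 0 -1;0 0 0 0 -1;0 0 0 0 -1;0 0 0 0 -1' 12 | grep -e width -e grip;  python3 -m crank '0 0 -.1 0 -1;0 0 -.2 0 -1;0 0 -.2 0 -1;0 0 -.2 0 -1;0 0 0 0 -1;0 0 0 0 -1' | grep ee_pos;python3 wp.py cup0;python3 -c '
from h import *
move([.6605,.1008,.2])'
```

```text
width: 0.0603
grip_force: 12.0
ee_pos: [0.3759, 0.3164, 0.2047]
top row [164 259] 4925
[(np.float64(0.046), 90, 0.034, np.float64(0.0)), (np.float64(0.052), 93, 0.034, np.float64(0.005)), (np.float64(0.052), 96, 0.022, np.float64(0.005)), (np.float64(0.054), 93, 0.04, np.float64(0.005)), (np.float64(0.057), 90, 0.028, np.float64(0.0)), (np.float64(0.063), 96, 0.04, np.float64(0.01)), (np.float64(0.065), 90, 0.04, np.float64(0.0)), (np.float64(0.065), 99, 0.028, np.float64(0.01))]
d 0.971 1.499 0.019 toolY -70.0
```

```bash
python3 -m crank '.1214 .1874 0 0 -1;.1214 .1874 0 0 -1;.1214 .1874 0 0 -1;.1214 .1874 0 0 -1;.1214 .1874 0 0 -1;.1214 .1874 0 0 -1;.1214 .1874 0 0 -1;.1214 .1874 0 0 -1;0 0 0 0 -1;0 0 0 0 -1' | grep ee_pos; python3 -m crank '0 0 .15 0 -1;0 0 .15 0 -1;0 0 .1 0 -1;0 0 .1 0 -1;0 0 .05 0 -1;0 0 .05 0 -1;0 0 .02 0 -1;0 0 0 0 -1' 
python3 -m crank '0 0 0 0 .2;0 0 0 0 1;0 0 0 0 1;0 0 0 0 1' | grep ee_pos;  python3 -m crank '0 0 -.1 0 1;0 0 -.2 0 1;0 0 -.2 0 1;0 0 -.2 0 1;-.2 0 0 0 1;-.2 0 0 0 1;-.2 .1 0 0 1;0 .2 0 0 1;0 0 0 0 1;0 0 0 0 1' | grep ee_pos
python3 -c '
from up import *
c=grab("side","s6");w=grab("wrist","w10");t=grab("top","t6")
up("cup0",[.6605,.1008,.066],[c,w]);up("cup0",[.6605,.1008,.066],[w]);up("cup1",[.653,-.014,.066],[w]);up("cup2",[.642,-.128,.066],[w]);move([.44,-.22,.25],-90)
'
```

```text
ee_pos: [0.6605, 0.1006, 0.2015]
time: 43.95
ee_pos: [0.6609, 0.1019, 0.081]
eef_rot: [0.985, 0.174, 0.0, -0.0]
ft_force: [-0.1, 0.5, -1.3]
width: 0.0602
grip_force: 12.0
ee_pos: [0.6611, 0.1013, 0.0808]
ee_pos: [0.5689, 0.0027, 0.2207]
cup0 centre [0.6631 0.0997 0.0631] rim z 0.013 cost 0.17 [np.int64(841), np.int64(6145)]
cup0 centre [0.6624 0.1002 0.064 ] rim z 0.014 cost 0.057 [np.int64(6145)]
cup1 centre [ 0.6531 -0.0152  0.0618] rim z 0.012 cost 0.072 [np.int64(4865)]
cup2 centre [ 0.6439 -0.1357  0.0598] rim z 0.010 cost 0.054 [np.int64(6336)]
d -0.992 0.835 -0.147 toolY -69.9 yaw units 0.2238 (20.1 deg, rows 3)
```

```bash
python3 -m crank '0 0 -.1 .0746 1;0 0 -.1 .0746 1;0 0 0 .0746 1;-.15 .15 0 0 1;-.15 .15 0 0 1;-.15 .15 0 0 1;-.15 .15 0 0 1;-.15 .15 0 0 1;-.15 .15 0 0 1;-.1 .15 0 0 1' >/dev/null; python3 -m crank '0 .05 0 0 1;0 0 0 0 1;0 0 0 0 1' | grep ee_pos; python3 -c '
from h import *
w=grab("wrist","w11");g=cv2.resize(w["img"][60:260,190:450],(780,600),interpolation=cv2.INTER_CUBIC);cv2.imwrite("pics/m6.png",g)'
```

```text
ee_pos: [0.3695, -0.2143, 0.2605]
```

View pics/m6.png

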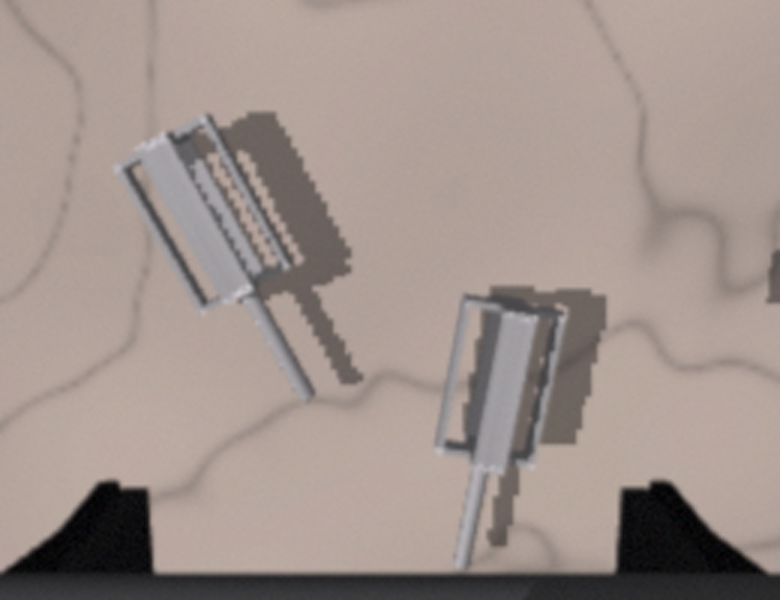

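```bash
python3 -c '
from h import *
w=load("w11");w1=load("w1");P=lambda x,y,z=.022:onz(w,190+x/3,60+y/3,z)
for n,L,Rr,tip,ex in(("b0",((122,168),(205,308)),((208,118),(297,265)),(310,397),(250,292)),("b1",((467,298),(440,448)),((562,315),(530,462)),(462,568),(482,465))):
    a,b=[P(*p) for p in L];c,d=[P(*p) for p in Rr];cen=(a+b+c+d)/4;t=P(*tip);v=t-cen
    ang=lambda u:np.degrees(np.arctan2(u[1],u[0])).round(1)
    print(n,"cen",cen.round(4),"tip",t.round(4),"d",np.linalg.norm(v).round(4),"ang",ang(v),ang(b-a),ang(d-c),"wid",np.linalg.norm((a+b-c-d)/2).round(4),"len",np.linalg.norm(b-a).round(4))
    g=cen-.022*v/np.linalg.norm(v);print("grasp",g.round(4));move([g[0],g[1],.003],ang(v)+90)
    u=(c+a)/2
print(tri((w,293.3,192.3),(w1,293,211)))
'
```

```text
b0 cen [ 0.4095 -0.1423  0.022 ] tip [ 0.3308 -0.1833  0.022 ] d 0.0888 ang -152.4 -151.7 -149.8 wid 0.0429 len 0.0666
grasp [ 0.429  -0.1321  0.022 ]
d 0.298 -0.409 1.288 toolY -89.9 yaw units -0.3058 (-27.5 deg, rows 4)
b1 cen [ 0.3375 -0.2669  0.022 ] tip [ 0.2483 -0.2524  0.022 ] d 0.0904 ang 170.8 171.2 170.7 wid 0.0415 len 0.0687
grasp [ 0.3593 -0.2704  0.022 ]
d -0.052 0.282 1.287 toolY -89.9 yaw units 0.1031 (9.3 deg, rows 2)
(array([ 0.3163073 , -0.1796101 , -0.03040594]), [np.float64(0.3783676306507778), np.float64(0.32867680094048307)])
```

```bash
python3 -m crank '.155 -.19 0 0 1;.156 -.228 0 0 1;0 0 0 -.0765 1;0 0 0 -.0765 1;0 0 0 -.0765 1;0 0 0 -.0765 1;0 0 .25 0 1;0 0 .25 0 1;0 0 .25 0 1;0 0 .2 0 1' >/dev/null; python3 -m crank '0 0 .2 0 1;0 0 .125 0 1;0 0 0 0 1;0 0 0 0 -1;0 0 0 0 -1;0 0 0 0 -1;0 0 0 0 -1;0 0 0 0 -1' 4;  python3 -m crank '0 0 -.1 0 -1;0 0 -.1 0 -1;0 0 -.1 0 -1;0 0 -.1 0 -1;0 0 -.1 0 -1;0 0 -.15 0 -1;0 0 -.2 0 -1;0 0 -.2 0 -1;0 0 0 0 -1' 3 | grep -e ee_pos -e width; for i in 1 2 3; do python3 -m crank '.12 0 0 0 -1;-.12 0 0 0 -1;.12 0 0 0 -1;-.12 0 0 0 -1;.12 0 0 0 -1;-.12 0 0 0 -1;.12 0 0 0 -1;-.12 0 0 0 -1;0 0 0 0 -1;0 0 0 0 -1' 3 |grep ee_pos ;done; python3 see.py s7;python3 -c '
from h import *
w=grab("wrist","w12");cv2.imwrite("pics/m7.png",np.hstack([cv2.imread("pics/s7c.png"),cv2.resize(w["img"],(380,420))]))'
```

```text
time: 48.65
ee_pos: [0.428, -0.1368, 0.0061]
eef_rot: [0.971, 0.237, 0.0, 0.0]
ft_force: [-0.3, 0.9, 1.1]
width: 0.0548
grip_force: 0.5
ee_pos: [0.4301, -0.1372, 0.2206]
width: 0.0442
ee_pos: [0.4274, -0.1368, 0.2152]
ee_pos: [0.4279, -0.1366, 0.2156]
ee_pos: [0.4281, -0.1365, 0.2157]
[ 0.4283392  -0.13628735  0.2157912 ]
```

View pics/m7.png

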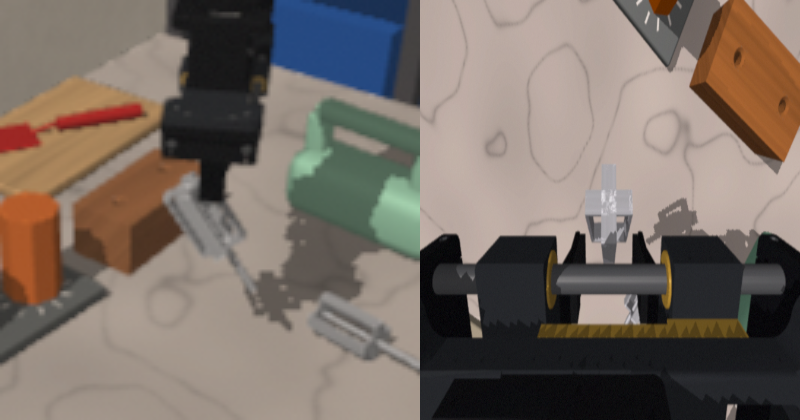

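```bash
cat > bt.py <<'E'
import sys
from wp import *
def beater_mask(c,X):
    h=cv2.cvtColor(c["img"],cv2.COLOR_BGR2HSV).astype(int); return h
def model(c,X,yaw,p,off):
    Rm=(R.from_euler('z',yaw)*R.from_euler('y',p)).as_matrix();f=lambda L:[proj(c,Rm@np.array(q)+X) for q in L]
    return f([(off+.035,0,0),(off+.09,0,0)])
def fitp(tag,off=.019,save=True):
    s=read_state();Rm=R.from_quat(s["eef_rot"]).as_matrix();X=s["ee_pos"]+[0,0,.019];yaw=np.arctan2(-Rm[1,0],-Rm[0,0])
    c=grab("side",tag);g=cv2.GaussianBlur(cv2.cvtColor(c["img"],cv2.COLOR_BGR2GRAY),(0,0),.6).astype(np.float32);hs=cv2.cvtColor(c["img"],cv2.COLOR_BGR2HSV)[...,1].astype(np.float32)
    out=[]
    for p in np.arange(0,131,2):
        a,b=model(c,X,yaw,np.radians(p),off);n=np.array([-(b-a)[1],(b-a)[0]]);n/=np.linalg.norm(n)
        t=np.linspace(.15,.95,25)[:,None];L=a+(b-a)*t
        S=lambda Q,I:cv2.remap(I,Q[:,0].astype(np.float32)[:,None],Q[:,1].astype(np.float32)[:,None],cv2.INTER_LINEAR)[:,0]
        # shank: saturation lower than both sides
        out.append((round(float((np.minimum(S(L+4*n,hs),S(L-4*n,hs))-S(L,hs)).mean()),1),int(p)))
    out.sort(reverse=True);print(tag,"best",out[:6],[tuple(q.round(0)) for q in model(c,X,yaw,np.radians(out[0][1]),off)])
if __name__=="__main__": fitp(sys.argv[1])
E
python3 bt.py s8; for i in 1 2; do python3 -m crank '.2 0 0 0 -1;-.2 0 0 0 -1;.2 0 0 0 -1;-.2 0 0 0 -1;.2 0 0 0 -1;-.2 0 0 0 -1;.2 0 0 0 -1;-.2 0 0 0 -1;0 0 0 0 -1;0 0 0 0 -1' 3 |grep -e ee_pos -e width; python3 bt.py s9$i;done
```

```text
s8 best [(3.9, 26), (2.7, 76), (0.7, 28), (0.6, 86), (-0.0, 78), (-0.1, 38)] [(np.float64(378.0), np.float64(155.0)), (np.float64(396.0), np.float64(165.0))]
ee_pos: [0.4279, -0.1368, 0.2156]
width: 0.0429
s91 best [(4.1, 26), (1.3, 84), (1.0, 28), (0.0, 92), (0.0, 76), (-0.1, 44)] [(np.float64(378.0), np.float64(155.0)), (np.float64(396.0), np.float64(165.0))]
ee_pos: [0.4282, -0.1367, 0.2162]
width: 0.0006
s92 best [(3.7, 26), (1.5, 28), (0.6, 84), (0.1, 86), (-0.0, 128), (0.0, 82)] [(np.float64(378.0), np.float64(155.0)), (np.float64(396.0), np.float64(164.0))]
```

```bash
python3 -m crank '0 0 -.2 .0765 1;0 0 -.1 .0765 1;-.2 0 0 .0765 1;-.15 .15 0 .0765 1;0 .15 0 0 1;0 0 0 0 1;0 0 0 0 1;0 0 0 0 1' |grep -e ee_pos -e width; python3 -c '
from h import *
w=grab("wrist","w13");s=grab("side","s10");t=grab("top","t10")
a=cv2.resize(w["img"][:260,60:560],(800,416));b=cv2.resize(s["img"][120:300,270:530],(266,184));c=cv2.resize(t["img"][170:290,330:500],(260,184));d=cv2.resize(s["img"][150:270,330:500],(274,184))
cv2.imwrite("pics/m8.png",np.vstack([a,np.hstack([b,c,d])]))'
```

```text
ee_pos: [0.3634, -0.2083, 0.276]
width: 0.0567
```

View pics/m8.png

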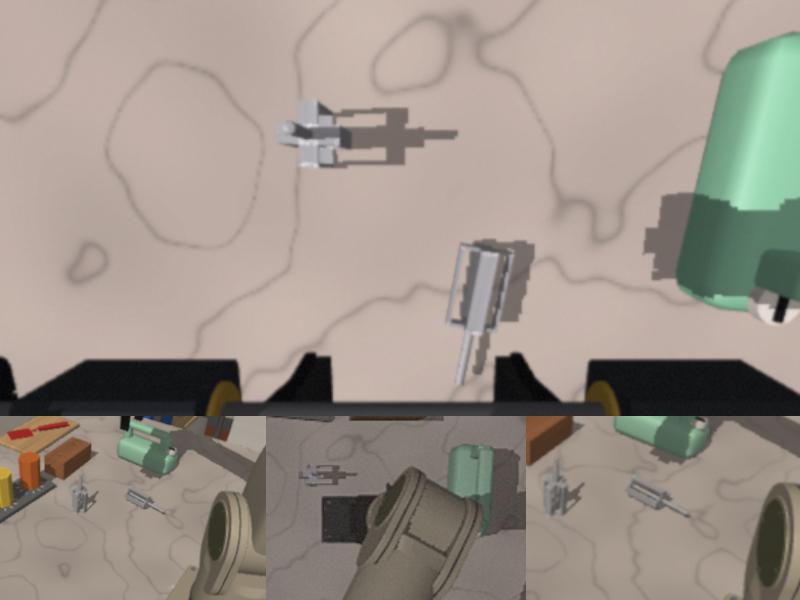

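```bash
python3 -c '
from h import *
w=load("w13");s=load("s10")
A=onz(w,60+288/1.6,132/1.6,.125);print("tip",A)
print("band top faces z=.07 centre",onz(w,60+312/1.6,135/1.6,.07))
X=A.copy();X[2]=.095
move([A[0]+.06,A[1],.3],-90);move([A[0]+.06,A[1],.095])'
```

```text
tip [ 0.45675024 -0.13629639  0.125     ]
band top faces z=.07 centre [ 0.45855132 -0.13996547  0.07      ]
d 0.769 -0.361 -0.121 toolY -90.0 yaw units 0.0001 (0.0 deg, rows 1)
d 0.768 -0.362 0.904 toolY -90.0
```

```bash
python3 -m crank '.2 -.09 0 0 -1;.2 -.09 0 0 -1;.2 -.09 0 0 -1;.168 -.09 0 0 -1;0 0 .2 0 -1;0 0 .2 0 -1;0 0 .25 0 -1;0 0 .25 0 -1;0 0 0 0 -1;0 0 0 0 -1' |grep -e ee_pos -e width; python3 -m crank '-.08 0 0 0 -1;-.08 0 0 0 -1;-.08 0 0 0 -1;-.06 0 0 0 -1;-.06 0 0 0 -1;-.06 0 0 0 -1;-.06 0 0 0 -1;-.06 0 0 0 -1;0 0 -.1 0 -1;0 0 -.2 0 1' ; python3 -m crank '0 0 -.25 0 1;0 0 -.25 0 1;-.2 0 -.1 0 1;-.1 0.18 0 0 1;0 .18 0 0 1;0 0 0 0 1;0 0 0 0 1' | grep -e ee_pos;python3 -c '
from h import *
w=grab("wrist","w14");p=load("w13")
h=cv2.cvtColor(w["img"],cv2.COLOR_BGR2HSV);hs=h[...,1]
# metallic: low saturation & not shadow
m=((hs<28)&(h[...,2]>90)).astype(np.uint8);m[222:]=0;k,l,st,ce=cv2.connectedComponentsWithStats(m)
for i in range(1,k):
    if st[i,4]>100: print(st[i],ce[i].round(1))
print("counter hsv",h[60,200],np.median(hs[:200]))
'
```

```text
ee_pos: [0.5166, -0.1371, 0.0966]
width: 0.005
time: 57.8
ee_pos: [0.4067, -0.137, 0.1554]
eef_rot: [1.0, -0.001, -0.001, -0.001]
ft_force: [0.0, -0.5, 0.6]
width: 0.0034
grip_force: 0.0
ee_pos: [0.3483, -0.2094, 0.2764]
[ 240   92   39   97 1922] [259.  127.1]
[ 338  140   44   82 1667] [358. 173.]
[528 166  20  24 334] [537.8 176.7]
[551 173  19  16 120] [557.5 179.4]
counter hsv [ 10  34 185] 34.0
```

```bash
cat > lie.py <<'E'
from h import *
from scipy.optimize import minimize
def metal(w,near,rad=60):
    h=cv2.cvtColor(w["img"],cv2.COLOR_BGR2HSV);m=((h[...,1]<28)&(h[...,2]>80)).astype(np.uint8);m[222:]=0
    m=cv2.morphologyEx(m,cv2.MORPH_CLOSE,cv2.getStructuringElement(cv2.MORPH_ELLIPSE,(11,11)))
    k,l,st,ce=cv2.connectedComponentsWithStats(m);b=[i for i in range(1,k) if st[i,4]>300 and np.linalg.norm(ce[i]-near)<rad]
    return l==max(b,key=lambda i:st[i,4])
CG=np.array([[x,y,0] for x in(-.035,.035) for y in(-.022,.022)]+[[x,y,.022] for x in(-.035,.035) for y in(-.006,.006)])
SH=np.array([[x,y,0] for x in(.035,.09) for y in(-.004,.004)])
def sil(c,q):
    Rz=R.from_euler('z',q[2]*10).as_matrix();im=np.zeros(c["img"].shape[:2],np.uint8)
    for P in(CG,SH):
        p=np.array([proj(c,Rz@x+[q[0],q[1],.022]) for x in P]);cv2.fillConvexPoly(im,cv2.convexHull((p*16).astype(np.int32)),1,shift=4)
    im[222:]=0;return im>0
def lie(n,w,near,yaw):
    m=metal(w,near);best=None
    x0=onz(w,*near,.022)
    for y in yaw:
        q=np.array([x0[0],x0[1],np.radians(y)/10])
        for s in(.01,.004):
            o=minimize(lambda q:(sil(w,q)^m).sum()/m.sum(),q,method="Nelder-Mead",options=dict(initial_simplex=np.vstack([q]+[q+s*e for e in np.eye(3)]),xatol=1e-4,fatol=1e-4));q=o.x
        if best is None or o.fun<best.fun:best=o
    q=best.x;a=q[2]*10;d=np.array([np.cos(a),np.sin(a)]);print(n,q[:2].round(4),"yaw %.1f"%np.degrees(a),"cost %.3f"%best.fun,"area",m.sum(),"grasp(-.026)",(q[:2]-.026*d).round(4))
    g=q[:2]-.026*d;move([g[0],g[1],.003],np.degrees(a)+90)
E
python3 -c '
from lie import *
w=load("w11");lie("b0ref",w,(259,131),(-150,))
w=load("w14");lie("b0",w,(259,127),(180,150,-150,0));lie("b1",w,(358,173),(171,))'
```

```text
b0ref [ 0.4095 -0.1397] yaw -151.6 cost 0.079 area 2615 grasp(-.026) [ 0.4323 -0.1273]
d 0.417 -0.408 1.366 toolY -90.0 yaw units -0.3164 (-28.5 deg, rows 4)
b0 [ 0.4017 -0.1343] yaw -181.9 cost 0.086 area 2489 grasp(-.026) [ 0.4277 -0.1352]
d 0.394 -0.369 1.366 toolY -90.0 yaw units 0.0206 (1.9 deg, rows 1)
b1 [ 0.3388 -0.2665] yaw 170.2 cost 0.079 area 2153 grasp(-.026) [ 0.3644 -0.2709]
d 0.078 0.310 1.366 toolY -90.0 yaw units 0.1082 (9.7 deg, rows 2)
```

```bash
python3 -m crank '.133 -.123 0 .0206 1;.133 -.123 0 0 1;.133 -.123 0 0 1;0 0 .25 0 1;0 0 .25 0 1;0 0 .25 0 1;0 0 .25 0 1;0 0 .2 0 1;0 0 0 0 1' |grep ee_pos; python3 -m crank '0 0 .1 0 1;0 0 .06 0 1;0 0 0 0 1;0 0 0 0 -1;0 0 0 0 -1;0 0 0 0 -1;0 0 0 0 -1;0 0 0 0 -1;0 0 0 0 -1;0 0 0 0 -1' 4;  python3 -m crank '0 0 -.1 0 -1;0 0 -.1 0 -1;0 0 -.1 0 -1;0 0 -.1 0 -1;0 0 -.1 0 -1;0 0 -.15 0 -1;0 0 -.15 0 -1;0 0 -.1 0 -1;0 0 0 0 -1;0 0 0 0 -1' 4 | grep -e ee_pos -e width
sed -i "s/off=.019,save/off=.027,save/" bt.py; python3 bt.py s11; python3 -c '
from lie import *
w=grab("wrist","w15");h=cv2.cvtColor(w["img"],cv2.COLOR_BGR2HSV)
m=((h[...,1]<28)&(h[...,2]>80));m[225:]=0;m[:,:240]=0;m[:,400:]=0;print(np.argwhere(m).min(0),m.sum())'
```

```text
ee_pos: [0.4266, -0.1351, 0.0319]
time: 60.45
ee_pos: [0.4298, -0.1374, 0.0036]
eef_rot: [1.0, -0.017, 0.0, -0.0]
ft_force: [-0.3, 1.5, 1.8]
width: 0.0442
grip_force: 4.0
ee_pos: [0.4294, -0.1376, 0.1831]
width: 0.044
s11 best [(22.4, 4), (21.6, 2), (11.4, 6), (7.8, 0), (0.4, 116), (0.4, 56)] [(np.float64(378.0), np.float64(165.0)), (np.float64(397.0), np.float64(174.0))]
[  0 240] 1443
```

```bash
for i in 1 2 3; do python3 -m crank '.12 0 0 0 -1;-.12 0 0 0 -1;.12 0 0 0 -1;-.12 0 0 0 -1;.12 0 0 0 -1;-.12 0 0 0 -1;.12 0 0 0 -1;-.12 0 0 0 -1;0 0 0 0 -1;0 0 0 0 -1' 3 |grep -e width; python3 bt.py s12$i;done
```

```text
width: 0.0443
s121 best [(15.9, 74), (14.7, 76), (6.1, 72), (5.5, 78), (1.9, 58), (1.4, 60)] [(np.float64(363.0), np.float64(177.0)), (np.float64(366.0), np.float64(195.0))]
width: 0.0441
s122 best [(10.6, 102), (9.7, 104), (3.5, 106), (3.4, 100), (0.4, 90), (0.4, 88)] [(np.float64(354.0), np.float64(173.0)), (np.float64(350.0), np.float64(187.0))]
width: 0.0438
s123 best [(6.0, 102), (5.0, 100), (4.0, 104), (0.7, 90), (0.4, 38), (0.1, 60)] [(np.float64(354.0), np.float64(173.0)), (np.float64(350.0), np.float64(187.0))]
```

```bash
cat >> bt.py <<'E'
def fit2(tag,ps=np.arange(70,116,1.),views=("side",),lo=.01):
    s=read_state();Rm=R.from_quat(s["eef_rot"]).as_matrix();X=s["ee_pos"]+[0,0,.019];yaw=np.arctan2(-Rm[1,0],-Rm[0,0])
    c=grab("side",tag);hs=cv2.GaussianBlur(cv2.cvtColor(c["img"],cv2.COLOR_BGR2HSV)[...,1],(0,0),.7).astype(np.float32);out=[]
    S=lambda Q:cv2.remap(hs,Q[:,0].astype(np.float32)[:,None],Q[:,1].astype(np.float32)[:,None],cv2.INTER_LINEAR)[:,0]
    for p in ps:
        for off in np.arange(lo,.046,.003):
            a,b=model(c,X,yaw,np.radians(p),off);d=b-a;n=np.array([-d[1],d[0]])/np.linalg.norm(d)
            L=a+d*np.linspace(.1,.95,25)[:,None];sc=(np.minimum(S(L+4*n),S(L-4*n))-S(L)).mean()
            E=a+d*np.linspace(1.1,1.35,8)[:,None];sc-=.7*max(0,(np.minimum(S(E+4*n),S(E-4*n))-S(E)).mean())
            out.append((round(float(sc),1),float(p),round(off,3)))
    out.sort(reverse=True);print(tag,out[:6])
E
python3 -c '
from bt import *
fit2("s13")
w=grab("wrist","w16");h=cv2.cvtColor(w["img"],cv2.COLOR_BGR2HSV);m=((h[...,1]<28)&(h[...,2]>70));print("\n".join("".join("#" if v else "." for v in r) for r in m[100:236:3,270:370:2]))'
```

```text
s13 [(9.3, 104.0, np.float64(0.043)), (7.6, 105.0, np.float64(0.043)), (7.5, 103.0, np.float64(0.043)), (7.1, 103.0, np.float64(0.04)), (6.8, 104.0, np.float64(0.04)), (6.5, 103.0, np.float64(0.037))]
..................................................
..................................................
..................................................
..................................................
..................................................
..................................................
..................................................
..................................................
..................................................
..................................................
..................................................
..................................................
..................................................
..................................................
......................###.........................
.....................#####........................
.....................#####........................
.....................#####......
[... 746 characters left out ...]
.....############.......####.........
.......####.......############.......####.........
.......####.......############.......####.........
.......####.......#############.......###.........
.......####.......#############......#####........
.......###........#############.......####........
......####........#############.......####........
......####........#############.......####........
......####........#############.......#####.......
......####........#############........####.......
....#.####........#############........####.......
.....#####........#############........####.......
....######........#############........####.......
.....####.........##########################......
```

```bash
python3 -c '
from bt import *
s=read_state();Rm=R.from_quat(s["eef_rot"]).as_matrix();X=s["ee_pos"]+[0,0,.019];yaw=np.arctan2(-Rm[1,0],-Rm[0,0]);w=load("w16");c=load("s13")
for off in(.02,.027,.034,.043):
  for p in(92,96,100,104,108):
    Q=(R.from_euler("z",yaw)*R.from_euler("y",np.radians(p))).as_matrix();f=lambda c,x,z:proj(c,Q@[x,0,z]+X).round(1)
    print(off,p,"tip",f(w,off+.09,0),"frontlow",f(w,off+.035,-.022),"fronttop",f(w,off-.035,-.022),"exit",f(w,off+.035,-.0))
h=cv2.cvtColor(c["img"],cv2.COLOR_BGR2HSV)[...,1];print(h[165:200,340:368:1][::2])
'
```

```text
0.02 92 tip [315.7 190.7] frontlow [315.3 183.2] fronttop [314.4 227. ] exit [315.4 214.9]
0.02 96 tip [315.7 182. ] frontlow [315.3 178.2] fronttop [314.4 230.8] exit [315.4 209.6]
0.02 100 tip [315.7 173.2] frontlow [315.2 173.4] fronttop [314.4 234.8] exit [315.3 204.4]
0.02 104 tip [315.7 164.5] frontlow [315.2 168.7] fronttop [314.3 238.9] exit [315.3 199.3]
0.02 108 tip [315.6 155.8] frontlow [315.2 164.2] fronttop [314.3 243.2] exit [315.3 194.3]
0.027 92 tip [315.8 188.3] frontlow [315.4 180.4] fronttop [314.5 220.8] exit [315.4 211.2]
0.027 96 tip [315.7 179.2] frontlow [315.3 174.8] fronttop [314.5 223.3] exit [315.4 205.4]
0.027 100 tip [315.7 170.1] frontlow [315.3 169.4] fronttop [314.5 226.1] exit [315.4 199.6]
0.027 104 tip [315.7 161. ] frontlow [315.3 164.1] fronttop [314.5 229.1] exit [315.4 194. ]
0.027 108 tip [315.7 151.9] frontlow [315.2 158.9] fronttop [314.4 232.3] exit [315.4 188.5]
0.034 92 tip [315.8 186.1] frontlow [315.4 177.7] fronttop [314.6 215.1] exit [315.5 207.7]
0.034 96 tip [315.8 176.6] frontlow [315.4 171.6] fronttop [314.6 216.6] exit [315.5 20
[... 2153 characters left out ...]
 39  38  38  37  38  30  16  10  19  33  36  36  36  37  36  39  37  39
   39  39  38  36  36  38  38  36  36  36]
 [ 37  38  36  36  31  18  11  24  36  38  37  39  36  36  37  36  37  39
   39  37  38  36  36  35  36  36  37  35]
 [ 38  37  39  38  37  34  33  38  38  38  36  37  36  37  39  37  36  36
   37  37  38  36  35  34  35  35  36  36]
 [ 38  38  38  38  36  38  38  38  38  36  36  36  38  37  38  37  36  37
   39  39  39  36  36  35  36  35  37  34]
 [ 37  37  36  36  37  38  37  37  38  38  36  39  37  38  37  38  37  37
   37  38  36  36  36  35  34  34  35  35]
 [ 36  36  37  37  36  38  36  37  39  37  37  37  38  38  38  37  36  34
   36  39  37  36  36  37  36  37  36  36]]
```

```bash
python3 -m crank '0 0 0 0 -1;0 0 0 0 -1;.03 .1 0 0 -1;.03 .12 0 0 -1;.03 .12 0 0 -1;.03 .12 0 0 -1;.03 .12 0 0 -1;0 0.04 0 0 -1;0 0 0 0 -1;0 0 0 0 -1' 6 | grep -e width -e ee_pos; python3 -c '
from bt import *
w=grab("wrist","w17");h=cv2.cvtColor(w["img"],cv2.COLOR_BGR2HSV)
for H0 in((.6264,-.2625,.065),(.6284,-.3512,.065)):
    u,v=proj(w,H0).astype(int);print(u,v)
    g=cv2.cvtColor(w["img"],cv2.COLOR_BGR2GRAY)[max(0,v-14):v+15,u-14:u+15];print(g[::2,::2])
fit2("s14",np.arange(80,120,1.),lo=.019)'
```

```text
ee_pos: [0.4555, -0.2613, 0.1836]
width: 0.0436
310 -25
[[121 122 122 ... 122 121 122]
 [123 123 122 ... 123 122 123]
 [124 123 122 ... 123 123 124]
 ...
 [ 10   9   7 ...   9  15   9]
 [ 13   8   7 ...  11  11  12]
 [ 12   8  10 ...   8  10  11]]
424 -32
[[118 118 118 ... 118 119 120]
 [120 120 119 ... 118 122 119]
 [119 118 122 ... 118 118 118]
 ...
 [ 12  10   9 ...  25  26  25]
 [ 10   6  10 ...  27  29  30]
 [ 12   7  11 ...  25  26  25]]
s14 [(10.8, 102.0, np.float64(0.043)), (10.2, 101.0, np.float64(0.043)), (9.5, 101.0, np.float64(0.04)), (8.5, 102.0, np.float64(0.04)), (8.4, 103.0, np.float64(0.043)), (8.4, 101.0, np.float64(0.037))]
```

```bash
python3 -m crank '0 0 -.15 0 -1;0 0 -.13 0 -1;.13 0 0 0 -1;.13 0 0 0 -1;.13 0 0 0 -1;.13 0 0 0 -1;0 0 0 0 -1;0 0 0 0 -1' 6 | grep -e width -e ee_pos; python3 -c '
from bt import *
w=grab("wrist","w18");g=cv2.cvtColor(w["img"],cv2.COLOR_BGR2GRAY)
for H0 in((.6264,-.2625,.065),(.6284,-.3512,.065)):
    u,v=proj(w,H0).astype(int);P=g[v-22:v+23,u-22:u+23].astype(float);med=np.median(P);m=(P<med-22).astype(np.uint8)
    k,l,st,ce=cv2.connectedComponentsWithStats(m);print((u,v),med,[(st[i].tolist(),ce[i].round(1).tolist(),onz(w,ce[i][0]+u-22,ce[i][1]+v-22,.065).round(4)) for i in range(1,k) if st[i,4]>20])
u,v=proj(w,(.587,-.30,.065)).astype(int);print("edge pred",v,g[v-14:v+15,u])
fit2("s15",np.arange(80,120,1.),lo=.019)
h=cv2.cvtColor(w["img"],cv2.COLOR_BGR2HSV);m=((h[...,1]<40)&(h[...,2]>70));print("\n".join("".join("#" if v else "." for v in r) for r in m[120:230:4,280:356:2]))'
```

```text
ee_pos: [0.5595, -0.2647, 0.2394]
width: 0.0434
(np.int64(312), np.int64(111)) 129.0 [([16, 14, 14, 16, 155], [22.0, 21.4], array([ 0.627 , -0.2623,  0.065 ]))]
(np.int64(397), np.int64(106)) 124.0 [([17, 16, 13, 15, 140], [23.1, 22.8], array([ 0.6278, -0.3516,  0.065 ]))]
edge pred 147 [135 135 138 137 140 138 135 132 130 129 128 131 132 135 155 196 212 212
 213 210 211 209 208 205 200 193 187 186 190]
s15 [(10.3, 105.0, np.float64(0.04)), (10.1, 105.0, np.float64(0.043)), (9.7, 105.0, np.float64(0.037)), (8.7, 105.0, np.float64(0.034)), (8.3, 106.0, np.float64(0.043)), (8.3, 106.0, np.float64(0.04))]
#.....................................
#.....................................
#.....................................
#.....................................
#.....................................
#.....................................
#.....................................
##....................................
######################################
######################################
######################################
######################################
######################################
######################################
######################################
######################################
######################################
######################################
######################################
######################################
######################################
######################################
######################################
######################################
######################################
######################################
######################################
######################################
```

```bash
python3 -m crank '-.1 0 0 0 -1;-.1 0.01 0 0 -1;0 0 .1 0 -1;0 0 .1 0 -1;0 0 .1 0 -1;0 0 .1 0 -1;0 0 .1 0 -1;0 0 0 0 -1;0 0 0 0 -1' 6 | grep -e width -e ee_pos; python3 -m crank '.05 0 0 0 -1;.05 0 0 0 -1;.03 0 0 0 -1;.03 0 0 0 -1;.03 0 0 0 -1;.03 0 0 0 -1;.03 0 0 0 -1;.03 0 0 0 -1;.03 0 0 0 -1;0 0 0 0 -1' 4; python3 -c '
from bt import *
fit2("s16",np.arange(75,120,1.),lo=.019)'
```

```text
ee_pos: [0.5189, -0.2669, 0.1404]
width: 0.0432
time: 68.7
ee_pos: [0.5819, -0.2685, 0.1394]
eef_rot: [1.0, -0.017, 0.0, -0.0]
ft_force: [0.3, 0.2, -0.5]
width: 0.0434
grip_force: 4.0
s16 [(61.2, 89.0, np.float64(0.043)), (58.7, 88.0, np.float64(0.043)), (54.7, 90.0, np.float64(0.043)), (52.8, 88.0, np.float64(0.04)), (51.2, 89.0, np.float64(0.04)), (50.7, 87.0, np.float64(0.043))]
```

```bash
sed -i 's/np.arange(lo,.046,.003)/np.arange(lo,.056,.002)/' bt.py; python3 -m crank '0 0 0 0 -1;0 0 0 0 -1;-.02 0 0 0 -1;0 0 -.1 0 -1;0 0 -.1 0 -1;0 0 -.13 0 -1;0 0 0 0 -1;0 0 0 0 -1' 15 | grep -e width -e ee_pos; python3 -c '
from bt import *
fit2("s17",np.arange(80,101,1.),lo=.019);move([.627,-.2623,.2])'
```

```text
ee_pos: [0.5772, -0.2688, 0.2058]
width: 0.0424
s17 [(90.2, 91.0, np.float64(0.055)), (86.4, 91.0, np.float64(0.053)), (85.7, 90.0, np.float64(0.055)), (82.9, 90.0, np.float64(0.053)), (80.8, 91.0, np.float64(0.051)), (78.4, 90.0, np.float64(0.051))]
d 0.250 -0.041 0.024 toolY -92.0
```

```bash
python3 -m crank '.08 -.014 0 0 -1;.08 -.014 0 0 -1;.09 -.013 0 0 -1;0 0 0 0 -1;0 0 0 0 -1;0 0 0 0 -1' | grep -e width -e ee_pos; python3 -c '
from bt import *
fit2("s18",np.arange(80,101,1.),lo=.019);move([.627,-.2623,.2])
s=read_state();Rm=R.from_quat(s["eef_rot"]).as_matrix();X=s["ee_pos"]+[0,0,.019];c=load("s18");
h=cv2.cvtColor(c["img"],cv2.COLOR_BGR2HSV)[...,1].astype(int)
for z in(.06,.08,.1,.12,.133,.145): 
  u,v=proj(c,X-[0,0,z]);print(z,u.round(1),v.round(1),h[int(round(v)),int(round(u))-6:int(round(u))+7])'
```

```text
ee_pos: [0.6267, -0.2624, 0.2049]
width: 0.0426
s18 [(28.0, 90.0, np.float64(0.055)), (25.1, 90.0, np.float64(0.053)), (23.4, 91.0, np.float64(0.055)), (20.7, 90.0, np.float64(0.051)), (19.7, 91.0, np.float64(0.053)), (16.2, 92.0, np.float64(0.055))]
d 0.001 -0.001 0.026 toolY -92.0
0.06 328.0 131.0 [159  53  10   9  11  21  75  48  54  69  30   7   7]
0.08 328.0 136.6 [84 33  9 11 12 16 18 11  8 11 10 10  8]
0.1 328.0 142.1 [116 102  71  40  37  35  14  16  28  27  18  19  33]
0.12 328.0 147.5 [ 40  37  37  37  35  22  10  43  95 131 150 147 146]
0.133 328.0 150.9 [ 38  51  88 131  81  25  28 113 146 145 147 145 144]
0.145 328.0 154.1 [149 146 147 146 126  92 102 143 148 145 143 143 146]
```

```bash
python3 -m crank '0 0 .03 0 -1;0 0 .03 0 -1;0 0 .03 0 -1;0 0 .03 0 -1;0 0 .03 0 -1;0 0 0 0 -1' ;python3 -m crank '0 0 .03 0 -1;0 0 .03 0 -1;0 0 .03 0 -1;0 0 .03 0 -1;0 0 0 0 -1'; python3 -c '
from bt import *
s=read_state();X=s["ee_pos"]+[0,0,.019];c=grab("side","s19")
h=cv2.cvtColor(c["img"],cv2.COLOR_BGR2HSV)[...,1].astype(int)
for z in(.04,.05,.06,.07,.08,.09,.1,.11): 
  u,v=proj(c,X-[0,0,z]);print(z,u.round(1),v.round(1),h[int(round(v)),int(round(u))-12:int(round(u))+13])'
```

```text
time: 70.85
ee_pos: [0.6293, -0.2625, 0.1786]
eef_rot: [1.0, -0.017, 0.003, 0.001]
ft_force: [0.0, 0.1, 15.7]
width: 0.0438
grip_force: 15.0
time: 71.35
ee_pos: [0.6296, -0.262, 0.1546]
eef_rot: [1.0, -0.017, 0.003, 0.001]
ft_force: [0.3, 1.2, 16.8]
width: 0.0436
grip_force: 15.0
0.04 327.2 139.3 [118 119 119 119 118 118 118  81  27  10   6   8  62  75  27  55  49   6
   9   6   9  34  37  38  36]
0.05 327.2 142.1 [117 118 117 117 118 119 119  93  41   9   9   8   8   8   9   9  11   8
   9   9  20  43  61  89 129]
0.06 327.2 144.8 [118 119 119 119 119 118 115 105  34  11  11   9   8   9  10  10  10  11
  12   9  52 126 135 139 132]
0.07 327.2 147.5 [118 118 115 114 113 101  53  38  39  35  29  29  25   9  26  61  73  49
  60 124 136 136 139 136 136]
0.08 327.2 150.1 [101  75  47  38  38  36  38  38  39  52  74  87  38   9  91 144 144 144
 139 138 138 136 142 139 142]
0.09 327.2 152.7 [ 36  38  37  38  38  51  88 133 147 148 148  89  27  20 103 148 149 145
 149 139 139 137 142 144 142]
0.1 327.2 155.3 [ 37  37  51  90 132 150 147 147 147 146 145  77  24  34 112 145 140 144
 146 146 147 145 148 147 147]
0.11 327.2 157.9 [131 149 149 149 147 147 147 147 149 146 147 109  61  84 141 146 146 148
 148 148 148 146 148 149 147]
```

```bash
python3 -c '
from bt import *
c=load("s6");g=cv2.cvtColor(c["img"],cv2.COLOR_BGR2GRAY);u,v=proj(c,(.627,-.2623,.065));print(u,v);U,V=int(u),int(v);print(U-7,V-6);print(g[V-6:V+7,U-7:U+8])
d=load("s19");g=cv2.cvtColor(d["img"],cv2.COLOR_BGR2GRAY);print(g[V-8:V+7,U-7:U+8]);print(onz(d,327.3,158.5,.065))
print(proj(c,(.63,-.2623,.065)),proj(c,(.627,-.2593,.065)))'
```

```text
327.8370951900129 157.76761255505573
320 151
[[149 148 149 141 122 103  98  99  98  95  94  85  75  75  75]
 [148 142 128 116 103  99  98  96  95  84  74  67  59  59  59]
 [140 122 104  99  98  97  95  95  84  66  57  58  61  60  60]
 [115 104  98  98  97  95  95  84  67  59  58  59  61  59  60]
 [100 101  99  96  95  95  84  66  59  61  60  59  61  60  61]
 [ 99  99  95  94  95  84  75  66  62  63  62  61  61  61  61]
 [ 96  95  93  95  84  67  65  68  66  65  62  61  61  62  61]
 [ 94  94  95  84  67  61  59  62  65  63  61  60  61  61  62]
 [ 94  95  95  79  61  61  61  60  62  62  60  61  62  62  63]
 [ 95  97  87  69  62  61  60  61  61  61  62  63  63  62  63]
 [ 95  98  82  61  61  59  61  62  62  63  63  63  63  62  62]
 [ 96  96  88  72  61  61  78  76  63  63  64  64  63  62  62]
 [ 95  92  92  77  60  79  85  71  63  64  63  62  62  61  62]]
[[138 145 145 146 146 145 132 122 104  85  83  84  69  57  56]
 [145 145 146 146 137 125 113 126 114  92  83  75  64  56  57]
 [145 145 145 138 118 101  97 121 114  94  85  81  68  56  58]
 [145 138 124 113 100  95 100 122 114  93  91  92  87  70  58]
 [138 119 101  96  95  95 107 125 109  92  92  92  83  65  59]
 [112 101  96  96  94  93 110 123 105  89  93  85  67  59  59]
 [ 97  98  96  94  93  92 110 122 103  79  75  67  75  84  85]
 [ 98  95  94  92  91  92 125 131  98  68  77  85  92  95  97]
 [ 94  92  93  92  92  94 117 122  91  67  91  99  97  97  97]
 [ 92  92  93  93  94  95  94  88  74  77  92  97  98  98  99]
 [ 92  92  94  95  96  96  93  87  84  91  95  97  99 100 100]
 [ 93  93  95  96  96  96  96  96  97  98  99  99 101 101 101]
 [ 93  96  98  97  96  96  96  98  98 100 100 101 101 101 100]
 [ 94  93  93  95  96  97  99  98  99 101 101 101 101 100  99]
 [ 93  91  91  93  95  97 100 100 101 102 101 101  99  99  98]]
[ 0.62560245 -0.25747562  0.065     ]
[327.1239838  157.48829751] [327.29646335 158.14125645]
```

```bash
python3 -m crank '0 0 -.04 0 -1;0 0 0 0 -1;-.02 0 0 0 -1;0 0 0 0 -1;0 0 0 0 -1' |grep -e ee_pos -e ft; python3 -m crank '0 0 .02 0 -1;0 0 .02 0 -1;0 0 .02 0 -1;0 0 .02 0 -1;0 0 0 0 -1'
```

```text
ee_pos: [0.623, -0.2621, 0.159]
ft_force: [1.0, -0.6, -0.4]
time: 72.4
ee_pos: [0.6235, -0.262, 0.1429]
eef_rot: [1.0, -0.017, -0.0, -0.0]
ft_force: [1.4, 0.3, -2.3]
width: 0.0435
grip_force: 15.0
```

```bash
python3 -m crank '.005 0 .03 0 -1;0 0 .03 0 -1;.005 0 .03 0 -1;0 0 .03 0 -1;0 0 .03 0 -1;0 0 0 0 -1' 6; python3 -m crank '0 0 .02 0 -1;0 0 .02 0 -1;0 0 .02 0 -1;0 0 0 0 -1' 6
```

```text
time: 73.0
ee_pos: [0.6259, -0.2623, 0.1128]
eef_rot: [1.0, -0.017, 0.0, 0.0]
ft_force: [5.4, -2.3, -5.1]
width: 0.044
grip_force: 6.0
time: 73.4
ee_pos: [0.6268, -0.2624, 0.1023]
eef_rot: [1.0, -0.017, 0.002, 0.0]
ft_force: [6.2, -2.7, -0.1]
width: 0.0438
grip_force: 6.0
```

```bash
python3 -m crank '0 0 0 0 0.2;0 0 0 0 1;0 0 0 0 1;0 0 0 0 1;0 0 -.2 0 1;0 0 -.2 0 -1;0 0 0 0 -1;0 0 0 0 -1;0 0 0 0 -1;0 0 0 0 -1' |grep -e ee_pos -e width; python3 -m crank '0 0 .05 0 -1;0 0 .05 0 -1;0 0 .05 0 -1;0 0 .02 0 -1;0 0 .02 0 -1;0 0 0 0 -1;0 0 0 0 -1'; python3 -c '
from bt import *
c=grab("side","s20");h=cv2.cvtColor(c["img"],cv2.COLOR_BGR2HSV)[...,1].astype(int)
for z in(.13,.12,.11,.1,.09,.08,.07,.06,.05): 
  u,v=proj(c,(.627,-.2623,z));print(z,u.round(1),v.round(1),h[int(round(v)),int(round(u))-12:int(round(u))+13])'
```

```text
ee_pos: [0.6248, -0.262, 0.1801]
width: 0.0513
time: 75.1
ee_pos: [0.6257, -0.2621, 0.1439]
eef_rot: [1.0, -0.017, 0.0, 0.0]
ft_force: [0.3, 0.0, 0.5]
width: 0.0019
grip_force: 0.0
0.13 327.9 140.5 [118 118 117 118 119 118  94  21  10  11  11   9  12  12  12  12   9   9
   9  23  34  42  50  70 110]
0.12 327.9 143.2 [117 118 118 119 118 117  76  20  10  10  12  28  27  18  27  23   9  12
   9  30  70 113 142 140 140]
0.11 327.9 145.9 [119 117 118 116 117 104  38  15   9   9  16  34  30  15  34  31  10  10
   9  39 104 144 139 139 138]
0.1 327.9 148.6 [112 103  51  39  36  38  28  13  11  11  20  81  66  23  70  39   9   9
   8  39 101 139 144 139 139]
0.09 327.9 151.3 [ 40  37  35  38  36  38  31  18  11  11  27 105  78  34  84  51   9  12
   8  38 101 141 141 139 137]
0.08 327.8 153.9 [ 37  38  52  75 101 133 103  37  11   9  21  92  66  35  79  50   9  12
   9  47 123 143 144 146 144]
0.07 327.8 156.5 [ 75 102 134 147 148 147  98  37  11  11   8  23  20   8   9   9  10  10
  12  83 138 146 143 146 148]
0.06 327.8 159.0 [147 148 149 147 147 147 146  45  10   9   9  11   9  26  16  12  11  10
  27 105 145 148 147 146 148]
0.05 327.8 161.6 [144 149 147 146 149 148 147 147 147 151 147 145 146 148 149 147 149 148
 148 148 148 146 144 140 137]
```

```bash
python3 -m crank '0 0 .02 0 -1;0 0 .02 0 -1;0 0 .012 0 -1;0 0 0 0 -1;0 0 0 0 -1'; python3 -m crank '0 0 -.1 0 1;0 0 -.2 0 1;0 0 -.2 0 1;0 0 -.1 0 1;-.2 0 0 0 1;-.2 0 0 0 1;-.2 0 0 0 1;-.2 0 0 0 1;-.2 0 0 0 1;-.2 0 0 0 1'|grep -e ee_pos;python3 -m crank '-.08 -.1 0 -.0206 1;0 0 0 0 1;0 0 0 0 1' |grep ee_pos;python3 -c '
from lie import *
w=grab("wrist","w20");h=cv2.cvtColor(w["img"],cv2.COLOR_BGR2HSV)
m=((h[...,1]<28)&(h[...,2]>80)).astype(np.uint8);m[222:]=0;k,l,st,ce=cv2.connectedComponentsWithStats(m)
for i in range(1,k):
    if st[i,4]>100: print(st[i],ce[i].round(1))
print(proj(w,[.3388,-.2665,.022]))
lie("b1",w,proj(w,[.3388,-.2665,.022]),(171,))'
```

```text
time: 75.65
ee_pos: [0.6262, -0.2622, 0.1356]
eef_rot: [1.0, -0.017, 0.001, 0.001]
ft_force: [-3.9, 1.0, 16.8]
width: 0.0006
grip_force: 8.3
ee_pos: [0.384, -0.2537, 0.2526]
ee_pos: [0.3703, -0.2336, 0.2534]
[ 320  159   45   63 1552] [341.6 190.1]
[500 189  38  25 387] [525.5 200.6]
[539 198  21  16 127] [545.8 204.2]
[341.62027279 188.37613679]
b1 [ 0.339  -0.2663] yaw 170.9 cost 0.080 area 2166 grasp(-.026) [ 0.3646 -0.2704]
d -0.030 0.183 1.252 toolY -90.1 yaw units 0.1001 (9.0 deg, rows 2)
```

```bash
python3 -m crank '-.03 .183 0 0 1;0 0 0 .05 1;0 0 0 .05 1;0 0 .25 0 1;0 0 .25 0 1;0 0 .25 0 1;0 0 .2 0 1;0 0 .15 0 1;0 0 .1 0 1;0 0 0 0 1' |grep ee_pos; python3 -m crank '0 0 .052 0 1;0 0 0 0 1;0 0 0 0 -1;0 0 0 0 -1;0 0 0 0 -1;0 0 0 0 -1;0 0 0 0 -1;0 0 0 0 -1;0 0 0 0 -1' 4;  python3 -m crank '0 0 -.1 0 -1;0 0 -.1 0 -1;0 0 -.1 0 -1;0 0 -.1 0 -1;0 0 -.1 0 -1;0 0 -.15 0 -1;0 0 -.15 0 -1;0 0 -.1 0 -1;0 0 0 0 -1;0 0 0 0 -1' 4 | grep -e ee_pos -e width; python3 bt.py s21;python3 -m crank '.12 0 0 0 -1;-.12 0 0 0 -1;.12 0 0 0 -1;-.12 0 0 0 -1;.12 0 0 0 -1;-.12 0 0 0 -1;.12 0 0 0 -1;-.12 0 0 0 -1;0 0 0 0 -1;0 0 0 0 -1' 3 |grep -e width; python3 bt.py s22
```

```text
ee_pos: [0.3636, -0.2683, 0.0103]
time: 78.9
ee_pos: [0.3643, -0.2699, 0.0028]
eef_rot: [0.997, -0.079, 0.0, 0.0]
ft_force: [-0.6, 0.6, 2.3]
width: 0.0438
grip_force: 4.0
ee_pos: [0.3641, -0.27, 0.1824]
width: 0.044
s21 best [(22.1, 0), (20.1, 2), (0.3, 18), (-0.2, 110), (-0.2, 106), (-0.3, 20)] [(np.float64(424.0), np.float64(152.0)), (np.float64(441.0), np.float64(160.0))]
width: 0.0442
s22 best [(22.3, 2), (21.9, 0), (6.2, 4), (0.0, 106), (-0.3, 18), (-0.4, 104)] [(np.float64(423.0), np.float64(153.0)), (np.float64(441.0), np.float64(161.0))]
```

```bash
python3 -m crank '.17 0 0 0 -1;-.17 0 0 0 -1;.17 0 0 0 -1;-.17 0 0 0 -1;.17 0 0 0 -1;-.17 0 0 0 -1;.17 0 0 0 -1;-.17 0 0 0 -1;0 0 0 0 -1;0 0 0 0 -1' 3 |grep -e width; python3 bt.py s23
```

```text
width: 0.044
s23 best [(23.5, 2), (22.7, 0), (14.4, 4), (0.0, 104), (-0.3, 106), (-0.4, 110)] [(np.float64(423.0), np.float64(153.0)), (np.float64(441.0), np.float64(161.0))]
```

```bash
python3 -m crank '0 0 -.08 0 -1;0 0 .08 0 -1;0 0 -.08 0 -1;0 0 .08 0 -1;0 0 -.08 0 -1;0 0 .08 0 -1;0 0 0 0 -1;0 0 0 0 -1' 3 |grep -e width -e ee_pos; python3 bt.py s24;python3 -m crank '0 0 -.12 0 -1;0 0 .12 0 -1;0 0 -.12 0 -1;0 0 .12 0 -1;0 0 0 0 -1;0 0 0 0 -1' 3 |grep -e width -e ee_pos; python3 bt.py s25
```

```text
ee_pos: [0.3646, -0.2699, 0.1834]
width: 0.044
s24 best [(36.6, 10), (35.0, 12), (27.9, 8), (0.1, 104), (-0.2, 110), (-0.7, 106)] [(np.float64(423.0), np.float64(155.0)), (np.float64(439.0), np.float64(166.0))]
ee_pos: [0.3642, -0.2697, 0.1831]
width: 0.0439
s25 best [(29.7, 42), (28.2, 44), (24.9, 40), (18.3, 46), (3.4, 22), (1.8, 24)] [(np.float64(416.0), np.float64(163.0)), (np.float64(427.0), np.float64(180.0))]
```

```bash
python3 -m crank '0 0 -.12 0 -1;0 0 .12 0 -1;0 0 -.12 0 -1;0 0 .12 0 -1;0 0 0 0 -1;0 0 0 0 -1' 3 |grep -e width -e ee_pos; python3 bt.py s26;python3 -m crank '.1 0 0 0 -1;-.1 0 0 0 -1;.1 0 0 0 -1;-.1 0 0 0 -1;0 0 0 0 -1;0 0 0 0 -1' 3 |grep -e width -e ee_pos; python3 -c '
from bt import *
fit2("s27",np.arange(40,116,1.),lo=.015)'
```

```text
ee_pos: [0.3642, -0.2698, 0.1832]
width: 0.044
s26 best [(18.9, 64), (17.2, 62), (14.4, 66), (8.3, 60), (0.4, 104), (-0.1, 106)] [(np.float64(410.0), np.float64(164.0)), (np.float64(415.0), np.float64(182.0))]
ee_pos: [0.3644, -0.2704, 0.1835]
width: 0.044
s27 [(18.5, 83.0, np.float64(0.043)), (18.5, 83.0, np.float64(0.041)), (18.2, 83.0, np.float64(0.045)), (18.2, 83.0, np.float64(0.039)), (17.7, 83.0, np.float64(0.047)), (17.7, 83.0, np.float64(0.037))]
```

```bash
python3 -m crank '.09 0 0 0 -1;-.09 0 0 0 -1;.09 0 0 0 -1;-.09 0 0 0 -1;0 0 0 0 -1;0 0 0 0 -1' 3 |grep -e width -e ee_pos; python3 -c '
from bt import *
fit2("s28",np.arange(40,116,1.),lo=.015);move([.52,-.3516,.24],-91)
s=read_state();X=s["ee_pos"]+[0,0,.019];w=grab("wrist");h=cv2.cvtColor(w["img"],cv2.COLOR_BGR2HSV);m=((h[...,1]<28)&(h[...,2]>70));m[225:]=0;m[:,:290]=0;m[:,345:]=0;print(np.argwhere(m).min(0))'
```

```text
ee_pos: [0.3646, -0.2704, 0.1833]
width: 0.0438
s28 [(17.3, 93.0, np.float64(0.043)), (17.2, 93.0, np.float64(0.045)), (17.2, 93.0, np.float64(0.041)), (16.9, 93.0, np.float64(0.047)), (16.8, 93.0, np.float64(0.039)), (16.3, 93.0, np.float64(0.049))]
d 0.831 0.279 -0.282 toolY -99.1 yaw units -0.0902 (-8.1 deg, rows 1)
[175 290]
```

```bash
python3 -m crank '0 0 -.14 0 -1;0 0 -.142 0 -1;.16 .056 0 0 -1;.16 .056 0 0 -1;.16 .056 0 0 -1;.16 .056 0 0 -1;.16 .056 0 -.09 -1;0 0 0 0 -1;0 0 0 0 -1' 6 | grep -e width -e ee_pos; python3 -c '
from bt import *
fit2("s29",np.arange(75,116,1.),lo=.015);move([.515,-.3516,.14],-91)'
```

```text
ee_pos: [0.5142, -0.3501, 0.2385]
width: 0.0441
s29 [(18.2, 94.0, np.float64(0.041)), (18.0, 94.0, np.float64(0.043)), (17.8, 94.0, np.float64(0.039)), (17.7, 94.0, np.float64(0.045)), (17.2, 94.0, np.float64(0.047)), (16.8, 94.0, np.float64(0.037))]
d 0.007 0.008 0.495 toolY -91.0 yaw units -0.0004 (-0.0 deg, rows 1)
```

```bash
python3 -m crank '0 .008 .1 0 -1;0 0 .1 0 -1;0 0 .1 0 -1;0 0 .1 0 -1;0 0 .09 0 -1;.1 0 0 0 -1;.07 0 0 0 -1;.04 0 0 0 -1;.04 0 0 0 -1;.04 0 0 0 -1' 5 >/dev/null; python3 -m crank '.03 0 0 0 -1;.03 0 0 0 -1;0 0 0 0 -1;-.02 0 0 0 -1;0 0 0 0 -1;0 0 0 0 -1' 5; python3 -m crank '0 0 0 0 -1;0 0 -.12 0 -1;0 0 -.13 0 -1;0 0 -.12 0 -1;0 0 0 0 -1;0 0 0 0 -1' 15 | grep -e width -e ee_pos; python3 -c '
from bt import *
fit2("s30",np.arange(75,116,1.),lo=.015);move([.625,-.3516,.21])'
```

```text
time: 88.1
ee_pos: [0.579, -0.3536, 0.1413]
eef_rot: [1.0, -0.009, -0.0, 0.0]
ft_force: [0.4, 0.3, -0.6]
width: 0.0437
grip_force: 5.0
ee_pos: [0.5794, -0.3533, 0.2152]
width: 0.0438
s30 [(16.5, 88.0, np.float64(0.041)), (16.4, 88.0, np.float64(0.043)), (16.3, 88.0, np.float64(0.039)), (16.1, 89.0, np.float64(0.043)), (16.1, 89.0, np.float64(0.041)), (15.9, 88.0, np.float64(0.045))]
d 0.230 -0.012 0.022 toolY -91.0
```

```bash
python3 -m crank '.085 -.004 0 0 -1;.085 -.004 0 0 -1;.085 -.004 0 0 -1;0 0 0 0 -1;0 0 0 0 -1;0 0 0 0 -1' | grep -e width -e ee_pos; python3 -c '
from bt import *
fit2("s31",np.arange(80,101,.5),lo=.015)
s=read_state();Rm=R.from_quat(s["eef_rot"]).as_matrix();X=s["ee_pos"]+[0,0,.019];c=load("s31");print(X)
h=cv2.cvtColor(c["img"],cv2.COLOR_BGR2HSV)[...,1].astype(int)
for z in(.07,.08,.09,.1,.11,.12,.125,.13,.135,.14): 
  u,v=proj(c,X-[0,0,z]);print(z,u.round(1),v.round(1),h[int(round(v)),int(round(u))-6:int(round(u))+7])'
```

```text
ee_pos: [0.6296, -0.3521, 0.2147]
width: 0.0438
s31 [(10.5, 88.0, np.float64(0.043)), (10.5, 88.0, np.float64(0.041)), (10.4, 88.0, np.float64(0.045)), (10.3, 88.0, np.float64(0.049)), (10.3, 88.0, np.float64(0.047)), (10.2, 88.0, np.float64(0.051))]
[ 0.62960542 -0.35228509  0.23393737]
0.07 343.5 120.8 [32 20 10 11 10 10 12 11  9  9 10  7  6]
0.08 343.5 123.5 [100  79  63  40  21  10   7  11  12  21  17  12  16]
0.09 343.4 126.2 [118 119 117 117 114 113  88  24  26  39  37  36  36]
0.1 343.3 128.9 [116 116 119 117 117 117  73  24  34  90  63  37  37]
0.11 343.2 131.6 [118 117 119 115 116 112  31  10  21  35  38  37  38]
0.12 343.1 134.2 [117 116 112  97  49  38  22   8  24  35  36  36  38]
0.125 343.1 135.6 [98 52 39 37 37 37 22 11 30 37 38 36 39]
0.13 343.0 136.9 [43 37 39 37 38 37 33 27 36 39 38 38 38]
0.135 343.0 138.2 [38 37 37 39 36 37 38 36 36 38 38 38 38]
0.14 343.0 139.5 [38 37 37 35 37 39 36 38 36 37 38 36 38]
```

```bash
python3 -m crank '.011 -.003 .05 0 -1;0 0 .05 0 -1;0 0 .05 0 -1;0 0 .05 0 -1;0 0 .03 0 -1;0 0 .02 0 -1;0 0 .02 0 -1;0 0 0 0 -1' 15
```

```text
time: 90.2
ee_pos: [0.6348, -0.3513, 0.1646]
eef_rot: [1.0, -0.009, 0.003, 0.001]
ft_force: [1.0, 1.3, 19.1]
width: 0.0439
grip_force: 15.0
```

```bash
python3 -m crank '0 0 -.04 0 -1;0 0 0 0 -1;0 0 0 0 -1' |grep -e ee_pos -e ft; python3 -c '
from bt import *
fit2("s32",np.arange(80,101,.5),lo=.015)
c=load("s32");u,v=proj(c,(.6278,-.3516,.065));U,V=int(u),int(v);print(u,v,"origin",U-8,V-12)
g=cv2.cvtColor(c["img"],cv2.COLOR_BGR2GRAY);print(g[V-12:V+7,U-8:U+9])
b=load("s5");g=cv2.cvtColor(b["img"],cv2.COLOR_BGR2GRAY);print(g[V-5:V+7,U-8:U+9])
print(proj(c,(.6308,-.3516,.065)),proj(c,(.6278,-.3486,.065)))
u,v=proj(load("s0") if 0 else load("side0"),(.6278,-.3516,.065));g=cv2.cvtColor(load("side0")["img"],cv2.COLOR_BGR2GRAY);print(g[V-5:V+7,U-8:U+9])'
```

```text
ee_pos: [0.6323, -0.3512, 0.1684]
ft_force: [-0.5, 0.1, -1.5]
s32 [(37.0, 86.5, np.float64(0.037)), (37.0, 86.0, np.float64(0.037)), (37.0, 86.0, np.float64(0.035)), (36.9, 87.0, np.float64(0.037)), (36.8, 87.5, np.float64(0.037)), (36.8, 86.5, np.float64(0.035))]
343.0532806802141 147.05378334865065 origin 335 135
[[111  95  85  82 118 142 150 133 100  88 113 142 149 146 149 152 148]
 [ 90  80  78 112 145 155 153 140 109  88 125 149 152 152 152 152 151]
 [ 87 111 129 140 148 150 152 141 110  89 130 153 153 152 152 152 151]
 [116 144 152 150 148 149 149 140 112  89 128 151 150 150 151 151 150]
 [134 152 152 150 150 150 149 142 128 109 129 148 146 145 144 144 145]
 [132 146 150 151 142 127 125 130 133 119 131 150 148 147 145 145 142]
 [125 136 143 133 116 102 101 107 124 116 125 146 150 150 149 149 147]
 [113 125 121 106  98  97  97  97 120 114 105 114 115 127 144 151 150]
 [ 97 105 100  97  98  97  96  95 119 113  91  76  67  82 100 118 136]
 [ 91  94  98  98  96  93  92  96 119 112  91  72  55  71  81  93 108]
 [ 91  96  98  94  93  90  89 103 124 107  77  63  72  89  94  94  94]
 [
[... 1628 characters left out ...]
 97  97  95  93  91  89  88  88  87  88  88  89  90  95 105]
 [ 95  97  95  93  90  89  87  93  92  91  90  88  90  92  92  93  93]
 [ 95  94  91  89  88  88  87  90  96 101 101  95  94  93  93  94  93]
 [ 92  90  88  88  88  88  82  77  81  93  96  93  92  93  94  95  96]
 [ 89  89  88  89  88  90  86  84  84  88  92  93  93  95  96  97  97]
 [ 89  90  89  90  90  92  92  93  92  92  93  94  94  96  97  97  97]
 [ 90  90  91  92  93  93  92  93  93  93  95  95  97  98  98  97  96]
 [ 92  92  91  92  93  93  94  94  94  94  97  97  98  97  96  96  96]
 [ 93  93  93  93  94  94  94  94  96  97  98  99  98  96  96  91  81]
 [ 94  94  94  94  93  94  95  96  97  98  98  98  97  97  91  76  62]]
```

```bash
python3 -m crank '0 0 .02 0 -1;0 0 .02 0 -1;0 0 0 0 -1;0 0 0 0 -1' 8
```

```text
time: 90.95
ee_pos: [0.6324, -0.3512, 0.1607]
eef_rot: [1.0, -0.009, -0.0, -0.0]
ft_force: [-1.1, -0.8, -1.5]
width: 0.0439
grip_force: 8.0
```

```bash
python3 -m crank '0 0 .03 0 -1;0 0 .03 0 -1;-.005 0 .03 0 -1;-.005 0 .03 0 -1;-.005 0 .03 0 -1;-.005 0 .03 0 -1;0 0 .02 0 -1;0 0 0 0 -1' 5; python3 -m crank '0 0 .02 0 -1;0 0 .02 0 -1;0 0 0 0 -1' 5
```

```text
time: 91.75
ee_pos: [0.6283, -0.3512, 0.1204]
eef_rot: [1.0, -0.009, -0.0, -0.0]
ft_force: [0.9, -1.1, -1.8]
width: 0.0438
grip_force: 5.0
time: 92.05
ee_pos: [0.6284, -0.3511, 0.1125]
eef_rot: [1.0, -0.009, -0.0, -0.0]
ft_force: [0.3, -0.1, -1.3]
width: 0.0438
grip_force: 5.0
```

Smooth. Release, press the top lightly, back off.

```bash
python3 -m crank '0 0 .02 0 -1;0 0 0 0 -1;0 0 0 0 0.2;0 0 0 0 1;0 0 0 0 1;0 0 0 0 1;0 0 -.2 0 1;0 0 -.2 0 1;0 0 0 0 -1;0 0 0 0 -1' 5 | grep -e ee_pos -e width; python3 -m crank '0 0 0 0 -1;0 0 0 0 -1;0 0 .06 0 -1;0 0 .06 0 -1;0 0 .04 0 -1;0 0 .03 0 -1;0 0 .02 0 -1;0 0 .02 0 -1;0 0 0 0 -1'
```

```text
ee_pos: [0.629, -0.3511, 0.1901]
width: 0.0771
time: 93.95
ee_pos: [0.6285, -0.3511, 0.1427]
eef_rot: [1.0, -0.009, -0.0, -0.0]
ft_force: [0.0, -0.2, -0.2]
width: 0.007
grip_force: 0.0
```

```bash
python3 -m crank '0 0 .02 0 -1;0 0 .01 0 -1;0 0 .008 0 -1;0 0 0 0 -1;0 0 0 0 -1'; python3 -m crank '0 0 -.15 0 -1;0 0 -.25 0 -1;0 0 -.25 0 -1;-.2 -.1 0 0 -1;-.2 -.15 0 0 -1;-.2 -.15 0 0 -1;-.1 -.2 0 0 -1;0 -.2 0 0 -1;0 -.2 0 0 -1;0 0 0 0 -1' | grep ee_pos; python3 -c '
from up import *
w=grab("wrist","w30");c=grab("side","s33");t=grab("top","t33")
up("cup0",[.6605,.1008,.066],[c]);up("cup1",[.653,-.014,.066],[w]);up("cup2",[.642,-.128,.066],[w]);up("cup2",[.642,-.128,.066],[c])
g=cv2.cvtColor(w["img"],cv2.COLOR_BGR2HSV);m=((g[...,1]<30)&(g[...,2]>90)).astype(np.uint8);m[222:]=0
for h in((.627,-.2623),(.6278,-.3516)):
    u,v=proj(w,[*h,.135]);U,V=int(u),int(v);k,l,st,ce=cv2.connectedComponentsWithStats(m[max(0,V-50):V+50,U-50:U+50]);print(u,v,"foot",proj(w,[*h,.065]),[st[i].tolist() for i in range(1,k) if st[i,4]>80])
# fan lever: red ball
for n,q in(("s",load("side0")),("t",load("top0")),("s33",c),("t33",t)):
    h=cv2.cvtColor(q["img"],cv2.COLOR_BGR2HSV);r=(((h[...,0]<4)|(h[...,0]>174))&(h[...,1]>170)&(h[...,2]>60)).astype(np.uint8);k,l,st,ce=cv2.connectedComponentsWithStats(r);print(n,[(st[i].tolist(),ce[i].round(1).tolist()) for i in range(1,k) if st[i,4]>15])
'
```

```text
time: 94.45
ee_pos: [0.6287, -0.3511, 0.1357]
eef_rot: [1.0, -0.009, 0.0, 0.0]
ft_force: [-0.3, -0.5, 0.5]
width: 0.0003
grip_force: 0.3
ee_pos: [0.4924, -0.1427, 0.2664]
cup0 centre [0.6924 0.0781 0.0348] rim z -0.015 cost 0.04 [np.int64(840)]
cup1 centre [ 0.6546 -0.0149  0.0665] rim z 0.017 cost 0.044 [np.int64(4297)]
cup2 centre [ 0.6456 -0.1314  0.0651] rim z 0.015 cost 0.052 [np.int64(3572)]
cup2 centre [ 0.6931 -0.1865  0.0155] rim z -0.035 cost 0.032 [np.int64(625)]
454.9959694798206 28.40365370243103 foot [427.0951374   44.11896823] [[5, 1, 75, 66, 2502], [88, 33, 12, 18, 82]]
560.2222756366103 26.33843879550984 foot [510.97380869  42.48516825] [[0, 0, 79, 65, 2777]]
s [([307, 126, 29, 8, 108], [321.9, 129.5]), ([278, 133, 24, 10, 158], [289.3, 137.3]), ([182, 238, 10, 10, 77], [186.4, 242.7])]
t [([407, 73, 61, 44, 436], [428.9, 91.4])]
s33 [([307, 126, 29, 8, 109], [321.9, 129.5]), ([278, 133, 24, 10, 157], [289.3, 137.2]), ([182, 238, 10, 10, 77], [186.4, 242.7])]
t33 [([406, 74, 30, 27, 338], [421.0, 87.0]), ([439, 97, 19, 15, 72], [448.4, 103.0]), ([459, 108, 11, 9, 29], [464.0, 112.2])]
```

```bash
python3 -c '
from h import *
t=load("top0");s=load("side0");print(t["img"][150:168,214:234,2].astype(int)-t["img"][150:168,214:234,1])
X=tri((t,222.5,160),(s,186.4,242.7));print(X);print(onz(s,186.4,242.7,.119))
g=cv2.cvtColor(t["img"],cv2.COLOR_BGR2GRAY);k,l,st,ce=cv2.connectedComponentsWithStats((g[130:185,195:260]>165).astype(np.uint8));print(st,ce+[195,130]);
print(onz(t,229,158.5,.04));move([.53,.3,.27])'
```

```text
[[ 6  6  7  6  8  9  1 -3  0  2  0  1  0  1  2  2  3  2  1  2]
 [ 8  7 10  8  7  4  3  2  4  2  3  1  0  0  1  1  2 -2  2  3]
 [ 7  8  8  7  9  6  1  1  2  0  2  4  4 -2  5  4  3  0  3 -1]
 [ 8  7  4  6  8  5  1  2  3  2  2  8  6  6  1  3  4  1  0  0]
 [ 7  9  7  6  6  5 -1  0  0  2  7  1  6  3  0  3  0  1  1  3]
 [ 7  6  7  6  6  1 -8  8 10  3  2  1  5  4  6  5  2  7  2 -1]
 [ 7  7  6  5  3 12 43 59 50 39 20  4  0  3  2  4  2  5  2  3]
 [ 8  7  7  4 15 55 75 73 66 52 37 18  5  2  5  3  3  2 -2  3]
 [ 8  6  4  2 39 89 88 80 63 56 40 37  6  4  2  2  5  5  0  1]
 [ 8  7  6  0 37 93 84 74 67 55 47 32 16  2  3  3  7  2  1  6]
 [ 9  4  5  2 39 89 80 76 66 54 44 29 11  4  1  3  2  1  2  2]
 [ 6  6  7  2 26 69 79 69 61 49 39 35  6 -4  2 -1  2  1  3  6]
 [ 8  5  6  5  4 38 71 67 56 43 33 13  1 -1  3  0  2 -1  0  5]
 [ 6  8  6  6  4  4 13 34 42 30  8  2 -2  1  3  5  1 -1  0  3]
 [ 6  6  7  7  6  2  3  3  0  2 -2 -2  4  3  1 -1  5  4  2 -1]
 [ 5  6  8  8  7  3  0  3 -1 -1  2  1  2  3  0  3  1  2  5  4]
 [ 8  5  9  7  6  5  0  2  3  3  0  3  3  5  2  1  1 -5  1  3]
 [ 8  7  7  7  6  7  8  4  2  4 -2  0  3  1  0  3  2  3  5 -1]]
(array([0.60198606, 0.30690468, 0.12263856]), [np.float64(0.6312910767926943), np.float64(0.8849111487121211)])
[0.60758755 0.3062573  0.119     ]
[[   0    0   65   55 3575]] [[227. 157.]]
[0.62155613 0.30293421 0.04      ]
d 0.150 -2.250 -0.024 toolY -91.0
```

```bash
python3 -m crank '.025 -.225 0 0 -1;.025 -.225 0 0 -1;.025 -.225 0 0 -1;.025 -.225 0 0 -1;.025 -.225 0 0 -1;.025 -.225 0 0 -1;.025 -.225 0 0 -1;.025 -.225 0 0 -1;0 -.225 0 0 -1;0 -.225 0 0 -1' | grep ee_pos; python3 -m crank '0 0 0 0 -1;0 0 .2 0 -1;0 0 .2 0 -1;0 0 .2 0 -1;0 0 .2 0 -1;0 0 0 0 -1' | grep -e ee_pos -e width; python3 -c '
from h import *
move([.642,.306,.108])'
```

```text
ee_pos: [0.5412, 0.3009, 0.2644]
ee_pos: [0.5386, 0.2968, 0.0998]
width: 0.0005
d 0.516 -0.056 -0.045 toolY -91.1
```

```bash
python3 -m crank '0 -.04 -.045 0 -1;.08 0 0 0 -1;.08 0 0 0 -1;.06 0 0 0 -1;.06 0 0 0 -1;.06 0 0 0 -1;.06 0 0 0 -1;.06 0 0 0 -1;.05 0 0 0 -1;0 0 0 0 -1'
cat > lev.py <<'E'
from h import *
q=grab("side");h=cv2.cvtColor(q["img"],cv2.COLOR_BGR2HSV);r=(((h[...,0]<4)|(h[...,0]>174))&(h[...,1]>170)&(h[...,2]>50)).astype(np.uint8);k,l,st,ce=cv2.connectedComponentsWithStats(r);print([(st[i].tolist(),ce[i].round(1).tolist(),onz(q,*ce[i],.12).round(4)) for i in range(1,k) if st[i,4]>10 and ce[i][0]<260])
E
python3 lev.py
```

```text
time: 98.2
ee_pos: [0.6367, 0.3086, 0.1179]
eef_rot: [1.0, -0.007, -0.005, 0.001]
ft_force: [-31.1, -9.9, 16.7]
width: 0.0007
grip_force: 16.3
[([169, 232, 4, 7, 15], [170.3, 235.1], array([0.6588, 0.3143, 0.12  ]))]
```

```bash
python3 -m crank '-.1 0 0 0 -1;-.2 0 0 0 -1;-.2 0 0 0 -1;0 0 -.2 0 -1;0 0 -.25 0 -1;0 0 -.25 0 -1;-.2 .2 0 0 -1;-.1 .2 0 0 -1;0 0 0 0 -1;0 0 0 0 -1' | grep -e ee_pos -e ft; python3 lev.py; python3 -c '
from up import *
print(proj(load("side0"),[.604,.307,.119]),proj(load("side0"),[.666,.309,.119]))
w=grab("wrist","w40");up("cup0",[.662,.1,.066],[w]);up("cup1",[.653,-.014,.066],[w])
s=grab("side","s40");g=cv2.absdiff(s["img"],load("s33")["img"]);f=s["img"]
a=cv2.resize(f[110:280,130:400],(800,504));cv2.imwrite("pics/fin.png",a)'
```

```text
ee_pos: [0.4865, 0.2334, 0.2574]
ft_force: [-0.2, -0.3, -0.2]
[([169, 230, 10, 9, 74], [173.4, 233.9], array([0.6564, 0.3074, 0.12  ]))]
[187.07778081 243.54069263] [170.5593264  232.91490933]
cup0 centre [0.6631 0.1015 0.0694] rim z 0.019 cost 0.05 [np.int64(2532)]
cup1 centre [ 0.6539 -0.0123  0.0696] rim z 0.020 cost 0.036 [np.int64(4397)]
```

View pics/fin.png

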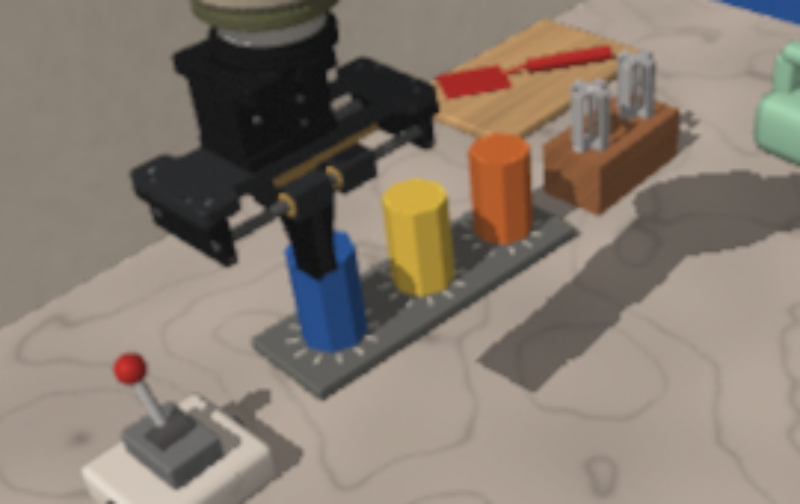

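```bash
python3 -c '
from h import *
w=load("w40");t=grab("top","t40");s=load("s40")
def red(q,th,box=None):
    i=q["img"].astype(int);d=i[...,2]-i[...,1]
    m=(d>th).astype(np.uint8);k,l,st,ce=cv2.connectedComponentsWithStats(m);return [(st[j].tolist(),ce[j].round(1).tolist()) for j in range(1,k) if st[j,4]>25]
print("w",red(w,70));print("t40",red(t,35));print("t0",[r for r in red(load("top0"),35) if r[1][0]<300])
print("side0",[r for r in red(load("side0"),70) if r[1][0]<230],"s40",[r for r in red(s,70) if r[1][0]<230])
print("w pred on",proj(w,[.666,.31,.119]),"pred .78",proj(w,[.655,.307,.122]))
w2=load("w3");print("w2 red",[r for r in red(load("w2"),60)][:4])'
```

```text
w [([604, 0, 36, 47, 726], [627.3, 29.0])]
t40 [([216, 30, 384, 88, 14911], [396.0, 53.5]), ([602, 36, 38, 17, 408], [625.4, 45.0]), ([543, 64, 43, 31, 661], [566.8, 82.3]), ([219, 140, 8, 7, 41], [222.4, 143.0]), ([349, 140, 22, 24, 353], [358.6, 150.6]), ([388, 160, 17, 9, 48], [394.0, 164.8]), ([411, 164, 24, 6, 62], [422.7, 167.3]), ([584, 202, 56, 44, 2364], [611.7, 222.8])]
t0 [([218, 156, 8, 8, 44], [221.3, 159.1])]
side0 [([181, 238, 10, 10, 79], [185.8, 242.5])] s40 [([168, 230, 10, 9, 74], [172.9, 233.9])]
w pred on [222.56867531 -25.41385044] pred .78 [226.35816621 -11.89749544]
w2 red [([144, 0, 18, 4, 58], [152.9, 1.3]), ([623, 0, 17, 25, 356], [632.0, 12.2]), ([376, 98, 72, 82, 3407], [411.3, 137.8])]
```

```bash
python3 -c '
from h import *
a,b,c,d=[load(n) for n in("top0","side0","t40","s40")]
print(tri((a,221.3,159.1),(b,185.8,242.5)));print(tri((c,222.4,143.0),(d,172.9,233.9)))
for r in(.8,.85,1.0):
  # predict pixels from fitted off position
  X0=tri((a,221.3,159.1),(b,185.8,242.5))[0];dx=.065*(np.sin(r-.5)+np.sin(.5));dz=.065*(np.cos(r-.5)-np.cos(.5));print(r,proj(c,X0+[dx,0,dz])-proj(a,X0),proj(d,X0+[dx,0,dz])-proj(b,X0))
print("obs",222.4-221.3,143-159.1,172.9-185.8,233.9-242.5);move([.59,.307,.11])'
```

```text
(array([0.60344538, 0.30908881, 0.1242282 ]), [np.float64(0.10464686925809316), np.float64(0.1467028302925861)])
(array([0.65609682, 0.3081011 , 0.12066045]), [np.float64(0.18690044186630253), np.float64(0.2562370554805603)])
0.8 [  0.07408276 -16.07425544] [-13.49989384 -10.65929559]
0.85 [  0.1774322  -16.95819492] [-14.15809701 -10.87108485]
1.0 [  0.54875974 -19.417832  ] [-15.92578037 -11.1559556 ]
obs 1.0999999999999943 -16.099999999999994 -12.900000000000006 -8.599999999999994
d 0.517 -0.361 0.728 toolY -90.8
```

```bash
python3 -m crank '.2 -.12 0 0 -1;.1 -.12 0 0 -1;0 -.12 .2 0 -1;0 0 .25 0 -1;0 0 .25 0 -1;0 0 0 0 -1;.1 0 0 0 -1;.1 0 0 0 -1;.05 0 0 0 -1;0 0 0 0 -1'; python3 lev.py;  python3 -m crank '.05 0 0 0 -1;0 0 0 0 -1';  python3 lev.py;  python3 -m crank '.03 0 0 0 -1;0 0 0 0 -1';  python3 lev.py
```

```text
time: 100.45
ee_pos: [0.5979, 0.3049, 0.1161]
eef_rot: [1.0, -0.009, 0.001, -0.001]
ft_force: [-0.0, -0.6, 0.3]
width: 0.0006
grip_force: 0.0
[([171, 235, 7, 4, 21], [174.0, 236.7], array([0.6469, 0.3122, 0.12  ]))]
time: 100.7
ee_pos: [0.6074, 0.3038, 0.115]
eef_rot: [1.0, -0.009, 0.0, 0.0]
ft_force: [0.6, -0.7, -0.5]
width: 0.0004
grip_force: 0.0
[([169, 233, 10, 6, 41], [173.3, 235.6], array([0.6514, 0.3111, 0.12  ]))]
time: 100.95
ee_pos: [0.6132, 0.3036, 0.1145]
eef_rot: [1.0, -0.009, 0.0, 0.0]
ft_force: [0.0, -0.7, -0.2]
width: 0.0008
grip_force: 0.0
[([169, 232, 10, 7, 46], [173.1, 235.3], array([0.6528, 0.3107, 0.12  ]))]
```

```bash
python3 -m crank '.05 0 0 0 -1;.04 0 0 0 -1;0 0 0 0 -1' | grep -e ee_pos -e ft;  python3 -m crank '.02 0 0 0 -1;0 0 0 0 -1'| grep -e ee_pos -e ft;python3 -m crank '.02 0 0 0 -1;0 0 0 0 -1'| grep -e ee_pos -e ft;  python3 lev.py
```

```text
ee_pos: [0.632, 0.303, 0.1142]
ft_force: [-1.0, -0.2, -0.0]
ee_pos: [0.6342, 0.3037, 0.1143]
ft_force: [-2.5, 0.3, 0.7]
ee_pos: [0.6351, 0.3039, 0.1141]
ft_force: [-16.0, -4.2, 6.1]
[([169, 231, 6, 8, 30], [171.4, 234.9], array([0.6573, 0.3124, 0.12  ]))]
```

```bash
python3 -m crank '-.1 0 0 0 -1;-.2 0 0 0 -1;-.2 0 0 0 -1;0 0 -.2 0 -1;0 0 -.25 0 -1;0 0 -.25 0 -1;0 0 0 0 -1;0 0 0 0 -1;0 0 0 0 -1' | grep -e ee_pos -e ft -e time; python3 lev.py; python3 -c '
from bench import workorder
print(workorder.close_job())'
```

```text
time: 102.65
ee_pos: [0.5385, 0.3047, 0.2536]
ft_force: [0.5, -0.3, -0.8]
[([169, 230, 10, 9, 74], [173.4, 233.9], array([0.6564, 0.3074, 0.12  ]))]
the job is handed in; nothing more can be done
None
```

I handed the job in at about 103 s: all three tumblers are mouth down on their pegs, both beaters are home in the sockets and the fan lever is pushed to its hard stop. The close-out call returned no verdict. By camera the lever had turned only about 0.8 rad (0.85 needed), so I am relying on the stop, where force rose sharply with no further motion. One beater was dropped from about 0.2 m along the way and recovered.

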